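# Unpin and lower the work rest

## Robot

A 7-joint arm with a two-finger parallel gripper is mounted at the origin on the work surface. World frame = base frame: x ahead of the robot, y to its left, z up, the work surface at z = 0. Lengths are in m, angles in rad, forces in N, time in s.
With the tool pointing down it reaches from about 0.35 to 0.9 m from the base axis. Payload 8.1 kg.
Tool frame: the origin (TCP) lies at the very end of the fingers, on their centre line; the grasp point (between the pads) lies 19 mm behind it; z points along the fingers, y is the direction in which the jaws open and shut (so a half turn about z gives the same grasp; the last joint's range is limited). The gripper opens to 92 mm and grips with 3 to 60 N. Pads are 19 mm wide; open, the fingers measure 130 mm over their backs; the gripper's body (75 mm by 190 mm) begins 47 mm behind the grasp point.
Start: joints at [-1.31, 0.434, 0.025, 1.573, -0.012, 1.134, -0.075], TCP at [0.222, 0.584, 0.227] pointing down, gripper open.
Joint ranges: [-2.62, 2.62], [-0.44, 2.09], [-1.27, 1.32], [0.08, 2.57], [-1.32, 4.46], [0.12, 2], [-2.74, 2.74]. Speed limits (rad/s): [2.22, 2.22, 3.01, 3.01, 3.14, 3.14, 3.14].

## Interface

Orientations are given as a 3x3 rotation matrix whose columns are the frame's x, y, z axes.
In Python, from station import sensors, viewer, bot gives the robot as it stands.
- The arm moves only by the tool step_arm, never from a script. Its argument "motion" is a list that holds one entry, the list of rows, each a list of 7 numbers: the shift along the world's x, y, z in m, then the turn, a rotation vector about the world's x, y, z in rad, then the closure, from 0 (fully open) to 1 (shut). In form: [[[tx, ty, tz, wx, wy, wz, hand], ...]]. A call has exactly 10 rows; each row is the pose to reach, as a shift and turn from the pose commanded when the call began; what a row does not reach only later rows make up. A row lasts 1/8 s, in which the tool goes at most 62.5 mm and 10.7 degrees, less where a joint would pass 70% of its speed; a pose out of reach is approached as far as the arm can. A call with a gripper value outside its range is refused whole. The fingers move at their own pace and stop on an object; "force" is the grip in N (left out, the last holds). Time passes only in rows, so rows that repeat a pose let the fingers close, or fill a call up. It gives the time, the measured TCP pose, the force and the opening at its end, in the units of the state.
- sensors.get_obs(): the state, without advancing time (a new reading comes with each control period).
- viewer.snapshot(name): name is "side" or "top"; returns a dict with "pixels" (384x512x3 uint8, red, green, blue), "camera_matrix" (3x3 intrinsics, pixels), "k1" (the pictures are not rectified: a ray, as slopes to the right and down, at radius r is drawn at 1 + k1 r^2 times it, then the intrinsics apply), "R" (3x3) and "t" (3): a world point X has camera coordinates R X + t. Camera axes: x right, y down, z forward; pixel columns grow to the right and rows downward; lengths in m; the calibration is good to about 2 mm. A picture is of the moment at which its call begins. There is no depth.
- bot.job_done(): hands the job in, once; it reports no verdict.
The state is a dict: "time_s": time; "joint_positions": joint angles; "joint_velocities": joint speeds; "effort": joint torques, N m; "ee_pos": TCP position; "tool_rot": TCP orientation; "contact_force": force on the tool from outside, world axes, zero at the start; "torque": the same for the moment, N m; "width": opening from 0.0 (shut) to 1.0 (fully open).
Only numpy, scipy, OpenCV 4.12 (cv2) and the standard library are available. Lean on these libraries where they do the work, as an engineer would, in place of code of your own. Each camera call takes 0.05 s, during which the arm holds its last target.

## Task

Lower the wooden work rest on its stand: draw the slanting locking pin out of its bore and park it in the side notch of the bracket, hanging upright with its collar flat on the bracket, and let go of it. Then twist the rest down in its snug socket until it bottoms out, with its top rib square across the stand (parallel to the long side of the base board). Leave the other things on the bench where they are.

Things in the scene. Friction and masses are not known exactly. Their poses are not given: they have to be found in the camera images.
- pin_grip (a point): Centre of the flat dark wood handle of the locking pin (loose, 0.2 kg). z runs up the pin from tip to handle, x through the handle's thickness. Handle 14 (x) x 34 (y) x 54 (z) mm, 30 mm below to 24 above this point. Starts leaning 30 deg from vertical, handle towards the stand's -y; draw it straight along its own z.
- pin_collar (a point): Centre of the underside of the pin's steel collar (32 mm across, 8 thick), 38 mm below pin_grip on the pin's axis, same axes. From here the shank, 12 mm across, runs 84 mm along -z to the tip. At the start the collar rests on bore_mouth.
- bore_mouth (a point): Centre of the upper mouth of the inclined bore, a square steel boss 30 mm wide with a 14 mm bore, on the stand's -y side (the robot's right). The pin reaches 84 mm in from here; its tip ends under the rest and blocks its way down. Axes of the stand.
- park_seat (a point): Parking bracket: the point on its flat top (100 mm above table) where the collar's underside centre belongs. z up. Notch 15 mm wide, opens to the bracket's own -x, flared mouth out to 40 mm; its end wall is 8 mm towards +x. Top 12 mm thick. A 4 mm lip crosses both prongs 19 to 25 mm towards -x (flares as high): lift the collar over it, lower it behind.
- stop: Plain steel block without a notch, fixed, 70 mm high, 30 x 45 mm, origin on the table under its centre. It and the parking bracket stand one before the other on the base board's +y end, about 126 mm from the socket; which is in front varies.
- socket_floor (a point): Floor centre of the round grey socket, 12 mm above the table. Axes of the stand: z up, y along the base board's long side (340 mm; 250 wide, 12 thick), x away from the robot. Socket 58 mm inside, 76 outside, rim 80 mm above this point. Three sprung shoes rub on the rest: 6 to 14 N to push it straight down, less while turning.
- rest_foot (a point): Centre of the flat underside of the work rest (wood, loose, 0.25 kg): a round post 56 mm across, 88 mm tall, with a rib on top. Starts 37 to 44 mm above the socket floor, held by the shoes; bottomed out it is at socket_floor. Same axes as rest_rib.
- rest_rib (a point): Centre of the rib on the work rest, 110 mm above rest_foot. Rib 18 mm thick (x), 50 long (y); it rises from 22 mm below this point (the post's flat top) to 20 above; z up. It starts turned 30 to 70 deg anticlockwise from above off the stand's y; in the end its y is parallel to the stand's y.
- offcut: Bystander to leave alone: loose wood offcut 45 x 90 x 22 mm lying on the back of the base board.
- screwdriver: Bystander to leave alone: screwdriver, 170 mm.
- hammer: Bystander to leave alone: hammer, 260 mm.
- tape: Bystander to leave alone: paper ring of tape, 64 mm across, 20 mm high.
- glue: Bystander to leave alone: glue bottle, 60 mm across, 150 mm high.
Not all that is in view belongs to the job. What is shaped like the part that bears rest_foot but green or red is not meant.

How it is judged:
By the outcome, as a careful person would: the job done as asked, in the order asked, and still so for the second after the job is handed in, with the robot touching nothing.
It also fails if it takes over 66 s, if anything falls off the work surface, if the arm or the gripper's body presses on something with over 40 N, if the wrist force passes 120 N, or if a joint passes its speed limit or range.

## Working session

There is one attempt and no reset: what is moved stays moved. The work goes in short steps, Python scripts to look and compute and a tool call to move; the robot and the scene stay as the last step left them, time stands still between calls to the robot, and variables do not carry over. Pictures are saved under pics/ and viewed, and the job is handed in when it is done.

Besides the shell and the picture viewer there is one more tool, called after "Request:" as name([rows], argument=value, ...), one row to a line, values as JSON. step_arm: Moves the arm, as the interface text tells. Its arguments: {"type":"object","properties":{"motion":{"type":"array"},"force":{"type":"number"}},"required":["motion"]}

```bash
ls; mkdir -p pics; python3 - <<'E'
from station import sensors, viewer, bot
import cv2,json,numpy as np
o=sensors.get_obs(); print({k:np.round(v,3).tolist() for k,v in o.items()})
for n in("side","top"):
    s=viewer.snapshot(n); cv2.imwrite(f"pics/{n}0.png",cv2.cvtColor(s["pixels"],cv2.COLOR_RGB2BGR))
    print(n,s["camera_matrix"],s["k1"],s["R"],s["t"], -np.array(s["R"]).T@s["t"])
E
```

```text
pics
{'time_s': 0.0, 'joint_positions': [-1.31, 0.435, 0.025, 1.574, -0.012, 1.134, -0.075], 'joint_velocities': [-0.001, -0.001, 0.0, 0.002, 0.0, 0.001, 0.0], 'effort': [-0.0, -66.786, 0.985, -31.446, -0.061, 0.043, 0.0], 'ee_pos': [0.222, 0.584, 0.226], 'tool_rot': [[-0.935, 0.356, -0.0], [0.356, 0.935, -0.002], [-0.0, -0.002, -1.0]], 'contact_force': [-0.229, -0.13, 1.074], 'torque': [-0.009, -0.052, 0.026], 'width': 1.0}
side [[432.53113849   0.         265.88747169]
 [  0.         432.53113849 185.95406359]
 [  0.           0.           1.        ]] 0.039213190911926155 [[ 0.78622121 -0.61780103  0.01334562]
 [-0.31574046 -0.42019256 -0.85073273]
 [ 0.53119128  0.66465036 -0.52542908]] [-0.39272775  0.26480455  0.95689089] [-0.1159117  -0.76735659  0.73329739]
top [[401.35887399   0.         260.00330145]
 [  0.         401.35887399 186.19668013]
 [  0.           0.           1.        ]] -0.013472206032176545 [[ 0.00440409 -0.99997721 -0.00511785]
 [-0.9896608  -0.00362483 -0.14338185]
 [ 0.14336003  0.0056964  -0.98965421]] [0.02931421 0.50717132 1.41460158] [0.29900115 0.02309381 1.47283559]
```

View pics/side0.png

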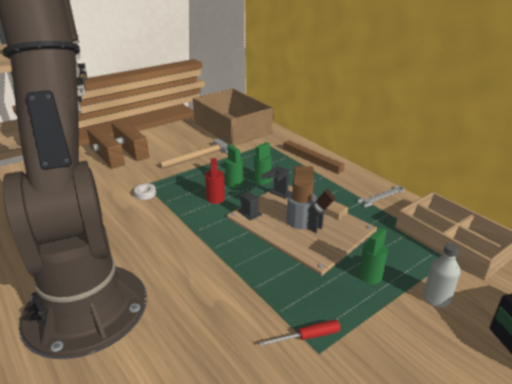

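View pics/top0.png

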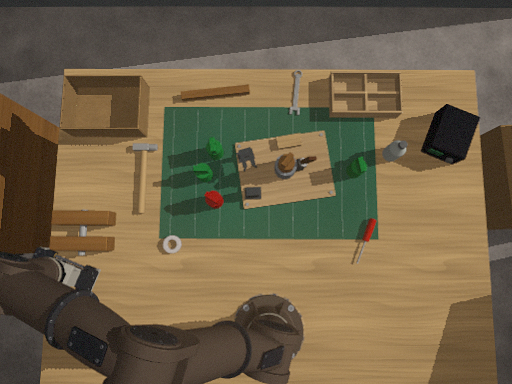

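```bash
python3 - <<'E'
import cv2
t=cv2.imread("pics/top0.png")[120:220,225:345]; cv2.imwrite("pics/t0c.png",cv2.resize(t,None,fx=6,fy=6,interpolation=cv2.INTER_CUBIC))
t=cv2.imread("pics/side0.png")[155:275,220:380]; cv2.imwrite("pics/s0c.png",cv2.resize(t,None,fx=5,fy=5,interpolation=cv2.INTER_CUBIC))
E
```

```text
(no output)
```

View pics/t0c.png

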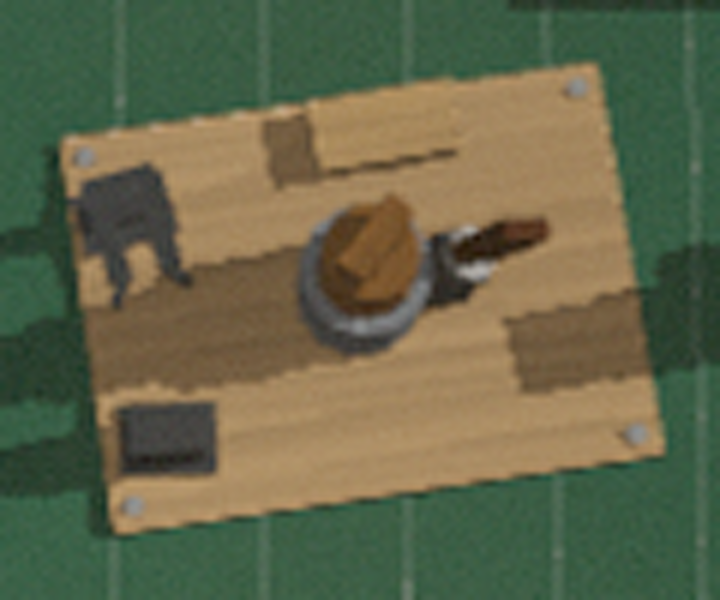

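View pics/s0c.png

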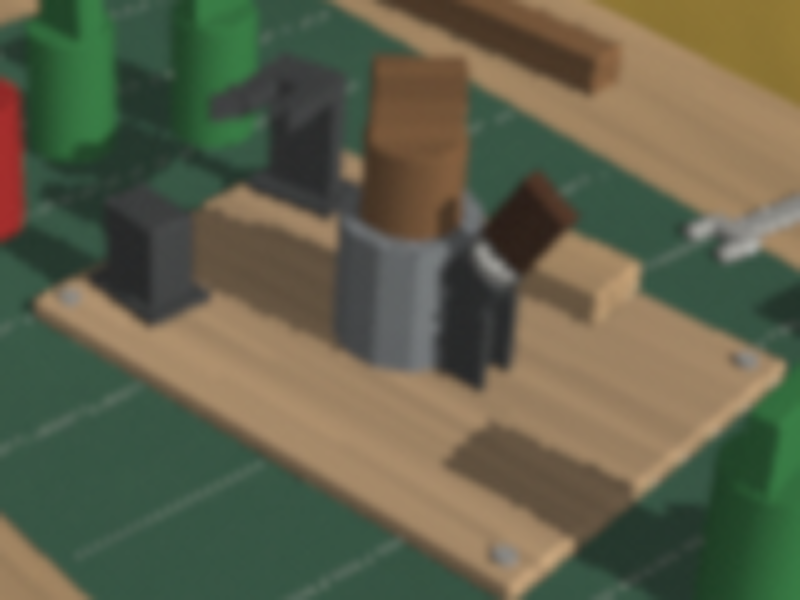

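```bash
cat > h.py <<'E'
import numpy as np,cv2
from scipy.optimize import least_squares
from scipy.spatial.transform import Rotation as Ro
C={'side':(np.array([[432.53113849,0,265.88747169],[0,432.53113849,185.95406359],[0,0,1]]),0.039213190911926155,
 np.array([[0.78622121,-0.61780103,0.01334562],[-0.31574046,-0.42019256,-0.85073273],[0.53119128,0.66465036,-0.52542908]]),np.array([-0.39272775,0.26480455,0.95689089])),
'top':(np.array([[401.35887399,0,260.00330145],[0,401.35887399,186.19668013],[0,0,1]]),-0.013472206032176545,
 np.array([[0.00440409,-0.99997721,-0.00511785],[-0.9896608,-0.00362483,-0.14338185],[0.14336003,0.0056964,-0.98965421]]),np.array([0.02931421,0.50717132,1.41460158]))}
def proj(c,X):
    K,k,R,t=C[c]; p=np.atleast_2d(X)@R.T+t; s=p[:,:2]/p[:,2:]; s=s*(1+k*(s**2).sum(1,keepdims=True)); return s@K[:2,:2].T+K[:2,2]
def und(c,uv):
    K,k,R,t=C[c]; d=(np.atleast_2d(uv)-K[:2,2])/K[0,0]; s=d.copy()
    for _ in range(20): s=d/(1+k*(s**2).sum(1,keepdims=True))
    return s
def ray(c,uv):
    K,k,R,t=C[c]; s=und(c,uv); d=np.c_[s,np.ones(len(s))]@R; return -R.T@t,d/np.linalg.norm(d,axis=1,keepdims=True)
def onz(c,uv,z):
    o,d=ray(c,uv); return o+d*((z-o[2])/d[:,2:])
def tri(us,ut):
    o1,d1=ray('side',us);o2,d2=ray('top',ut);A=0;b=0
    for o,d in((o1,d1[0]),(o2,d2[0])):
        P=np.eye(3)-np.outer(d,d);A=A+P;b=b+P@o
    X=np.linalg.solve(A,b); return X, [np.linalg.norm(np.cross(X-o,d)) for o,d in((o1,d1[0]),(o2,d2[0]))]
def T(p): # x,y,yaw
    c,s=np.cos(p[2]),np.sin(p[2]); 
    return lambda X:np.atleast_2d(X)@np.array([[c,-s,0],[s,c,0],[0,0,1]]).T+np.array([p[0],p[1],0])
def crop(uv,f,off): return (np.array(uv)+.5)/f-.5+np.array(off)
OFF={'top':(6,(225,120),(120,100)),'side':(5,(220,155),(160,120))}
def full(c,uv): f,o,_=OFF[c]; return crop(uv,f,o)
def overlay(c,img,lines,out):
    f,o,(w,hh)=OFF[c]
    f2=f
    im=cv2.resize(img[o[1]:o[1]+hh,o[0]:o[0]+w],None,fx=f2,fy=f2,interpolation=cv2.INTER_CUBIC)
    for L,col in lines:
        q=((proj(c,L)-np.array(o)+.5)*f2-.5)
        cv2.polylines(im,[np.round(q*8).astype(np.int32)],False,col,1,cv2.LINE_AA,3)
    cv2.imwrite(out,im)
E
python3 - <<'E'
from h import *
tp=full('top',[(62,138),(600,65),(663,455),(115,533)])
sp=full('side',[(38,303),(512,592),(785,366)])
B=np.array([[.125,.17,.012],[.125,-.17,.012],[-.125,-.17,.012],[-.125,.17,.012]])
P=onz('top',tp,.012);print('top',P.round(4), np.linalg.norm(P[0]-P[1]),np.linalg.norm(P[1]-P[2]))
S=onz('side',sp,.012);print('side',S.round(4))
def r(p): return np.r_[(proj('top',T(p)(B))-tp).ravel(),(proj('side',T(p)(B[[3,2,1]]))-sp).ravel()]
s=least_squares(r,[.55,0,.1]);print(s.x,np.degrees(s.x[2]),s.fun.round(2))
# candidate holes etc
print('rim top ellipse', )
E
```

```text
top [[ 0.675   0.126   0.012 ]
 [ 0.723  -0.2099  0.012 ]
 [ 0.4775 -0.2437  0.012 ]
 [ 0.4285  0.0905  0.012 ]] 0.33933076028368536 0.247829095134413
side [[ 0.4269  0.0865  0.012 ]
 [ 0.4756 -0.2478  0.012 ]
 [ 0.7216 -0.2104  0.012 ]]
[ 0.57563098 -0.06017831  0.14420945] 8.262592809827773 [-0.    0.03  0.14 -0.2   0.73  0.31  0.1   0.26 -0.52 -0.66 -0.18 -0.46
  0.53 -0.29]
rim top ellipse
```

```bash
cat > m.py <<'E'
from h import *
def circ(c,r,z,n=49):
    a=np.linspace(0,2*np.pi,n); return np.c_[c[0]+r*np.cos(a),c[1]+r*np.sin(a),np.full(n,z)]
def box(lo,hi):
    x0,y0,z0=lo;x1,y1,z1=hi
    p=[(x0,y0),(x1,y0),(x1,y1),(x0,y1),(x0,y0)]
    L=[np.array([(*q,z) for q in p]) for z in(z0,z1)]
    return L+[np.array([(*q,z0),(*q,z1)]) for q in p[:4]]
def pinlines(grip,R): # R cols
    L=[l@R.T+grip for l in box((-.007,-.017,-.03),(.007,.017,.024))]
    for z in(-.038,-.030): L.append(circ((0,0),.016,z)@R.T+grip)
    L.append(np.array([[0,0,-.038],[0,0,-.122]])@R.T+grip)
    return L
def restlines(foot,yaw):
    t=T([foot[0],foot[1],yaw]); z=foot[2]
    return [t(l) for l in [circ((0,0),.028,z+.088)]+box((-.009,-.025,z+.088),(.009,.025,z+.130))]
def lean(yaw,a): return Ro.from_euler('z',yaw).as_matrix()@Ro.from_euler('x',a).as_matrix()
E
python3 - <<'E'
from m import *
print(tri(full('side',[(495,263)]),full('top',[(472,253)])))
print('handle end',tri(full('side',[(558,193)]),full('top',[(540,228)])))
print('handle ctr',tri(full('side',[(530,223)]),full('top',[(503,241)])))
print('rib top ctr',tri(full('side',[(420,72)]),full('top',[(383,232)])))
st=[.5756,-.0602,.1442]; t=T(st)
print('sockrim', onz('top',full('top',[(365,272)]),.092))
for c in('top','side'):
    img=cv2.imread(f'pics/{c}0.png')
    L=[(l,(0,255,255)) for l in map(t,box((-.125,-.17,0),(.125,.17,.012)))]
    L+=[(t(circ((0,0),.038,.092)),(255,255,0)),(t(circ((0,0),.038,.012)),(255,255,0))]
    overlay(c,img,L,f'pics/{c}0o1.png')
E
```

```text
(array([ 0.58491816, -0.11897455,  0.08756732]), [np.float64(0.0026986152688259946), np.float64(0.0026986152688259772)])
handle end (array([ 0.58831743, -0.15212708,  0.1468379 ]), [np.float64(0.001157222899927087), np.float64(0.0011572228999271448)])
handle ctr (array([ 0.58735513, -0.13506046,  0.11986611]), [np.float64(0.00013772517862265413), np.float64(0.00013772517862277732)])
rib top ctr (array([ 0.57727201, -0.06080874,  0.17960819]), [np.float64(0.002750779238308241), np.float64(0.002750779238308264)])
sockrim [[ 0.57466277 -0.05763603  0.092     ]]
```

View pics/top0o1.png

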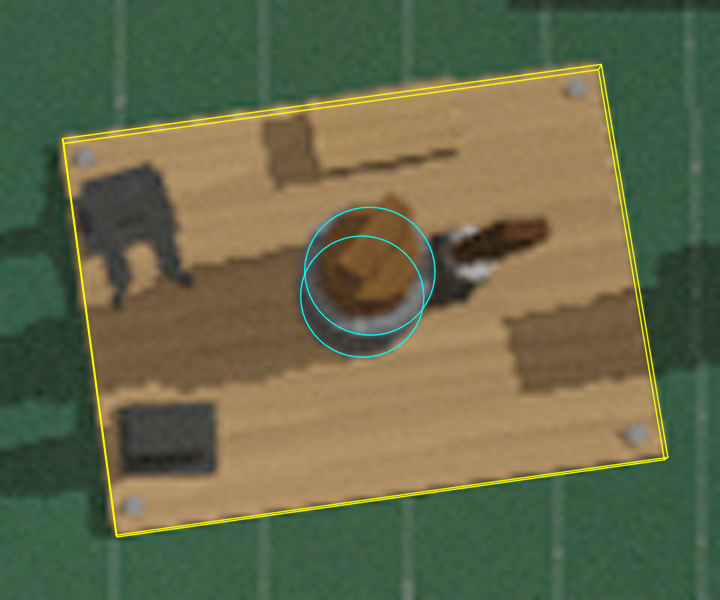

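View pics/side0o1.png

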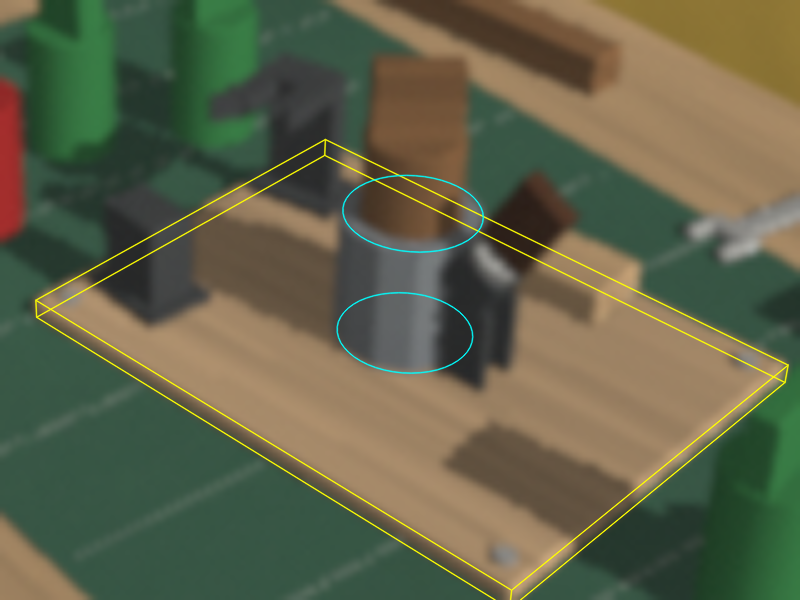

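```bash
cat > o2.py <<'E'
from m import *
import sys
st=np.array([.5756,-.0602,.1442]); t=T(st)
my,mz,spin,pdx,ry,rz=map(float,sys.argv[1:7])
mouth=t([[pdx,my,mz]])[0]; R=lean(st[2],np.radians(30))@Ro.from_euler('z',spin,degrees=True).as_matrix()
grip=mouth+R[:,2]*.038
print('mouth',mouth,'grip',grip)
for c in('top','side'):
    img=cv2.imread(f'pics/{c}0.png')
    L=[(t(circ((0,0),.038,.092)),(255,255,0))]
    L+=[(l,(0,255,0)) for l in pinlines(grip,R)]
    L+=[(l,(255,0,255)) for l in restlines((st[0],st[1],rz),st[2]+np.radians(ry))]
    OFF['top']=(12,(265,140),(60,45)); OFF['side']=(10,(280,160),(70,60))
    overlay(c,img,L,f'pics/{c}{sys.argv[7]}.png')
E
python3 o2.py -.0583 .0896 0 0 50 .052 a
```

```text
mouth [ 0.58397776 -0.11789491  0.0896    ] grip [ 0.58670807 -0.13669772  0.12250897]
```

View pics/topa.png

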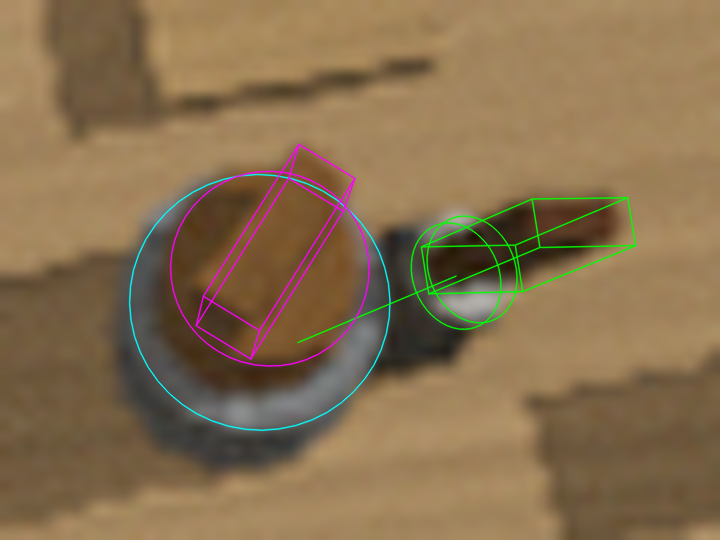

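View pics/sidea.png

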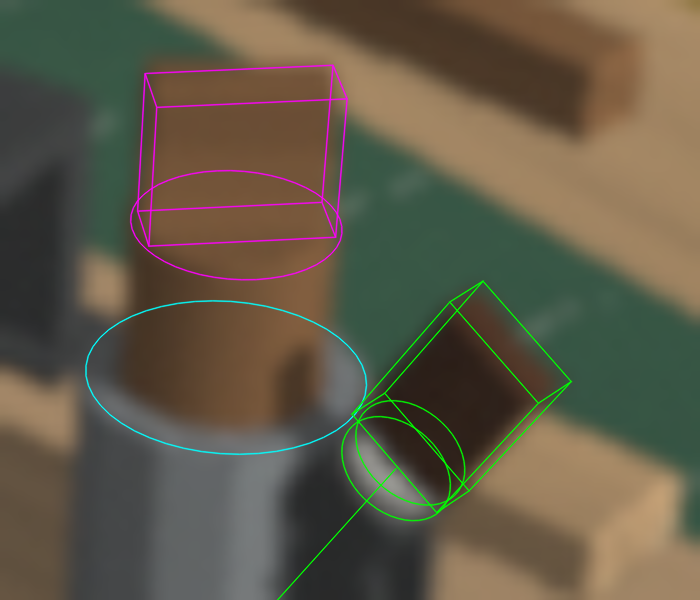

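```bash
cat > fit.py <<'E'
from m import *
from scipy.optimize import minimize
SS=8
def hullmask(c,pts,win):
    x0,y0,w,h=win
    q=((proj(c,pts)-np.array([x0,y0])+.5)*SS-.5)
    m=np.zeros((h*SS,w*SS),np.uint8)
    cv2.fillConvexPoly(m,np.round(cv2.convexHull(q.astype(np.float32))*16).astype(np.int32),255,cv2.LINE_AA,4)
    return cv2.resize(m,(w,h),interpolation=cv2.INTER_AREA)/255.
E
python3 - <<'E'
from fit import *
# print colours around handle
for c,win in(('top',(299,152,22,14)),('side',(312,182,30,32))):
    im=cv2.imread(f'pics/{c}0.png')[:,:,::-1]; x,y,w,h=win
    print(c); 
    for r in range(y,y+h,1): print(r,' '.join('%3d/%3d'%(im[r,k,0],im[r,k,2]) for k in range(x,x+w,1)))
E
```

```text
top
152 159/ 92 162/ 96 165/ 96 162/ 92 162/ 94 167/ 99 163/ 95 165/100 166/ 96 164/ 96 164/ 96 165/ 97 165/ 96 166/ 96 167/ 98 167/ 99 165/ 95 164/ 95 164/ 93 166/ 92 164/ 94 167/ 98
153 166/ 96 164/ 95 165/ 96 164/ 92 166/ 95 164/ 91 165/ 97 162/ 92 165/ 96 165/ 95 168/ 96 166/ 94 164/ 91 162/ 92 164/ 93 163/ 90 164/ 96 164/ 95 162/ 92 161/ 88 158/ 87 160/ 93
154 165/ 95 165/ 93 167/ 94 164/ 94 166/ 96 168/100 167/ 98 165/ 95 161/ 93 161/ 91 164/ 93 162/ 91 162/ 93 162/ 95 161/ 92 160/ 91 157/ 92 155/ 87 154/ 85 155/ 88 154/ 85 157/ 89
155 166/100 163/ 94 164/ 93 166/ 95 164/ 94 167/ 96 164/ 94 163/ 94 158/ 91 154/ 87 150/ 84 151/ 86 153/ 89 153/ 87 153/ 85 151/ 85 147/ 80 157/ 90 158/ 89 155/ 88 155/ 87 155/ 87
156 164/ 93 163/ 96 163/ 93 163/ 90 160/ 88 163/ 93 160/ 91 155/ 89 142/ 77 130/ 72 121/ 62 128/ 69 125/ 65 126/ 68 125/ 63 114/ 63 113/ 58 147/ 83 158/ 91 156/ 89 157/ 91 159/ 91
157 155/ 89 150/ 85 152/ 93 164/116 163/119 152/ 96 144/ 77 120/ 64  73/ 35  55/ 20  78/ 35  90/ 38  86/ 34  83/ 29  84/ 27  86/ 34  88/ 33 131/ 66 157/ 90 161/ 93 161/ 92 159/ 91
158 126/ 80 126/
[... 8536 characters left out ...]
/ 44  52/ 53  68/ 68  83/ 82  93/ 91 100/ 97  99/ 95  91/ 86  86/ 74  91/ 65  98/ 64 102/ 64 103/ 64 104/ 65 106/ 66 109/ 68 115/ 71 124/ 77 134/ 82 143/ 87 149/ 91 153/ 93 154/ 94 155/ 95 156/ 96 160/ 98 170/104
212  40/ 42  40/ 41  41/ 42  41/ 42  43/ 45  52/ 53  64/ 65  73/ 74  76/ 75  73/ 71  73/ 66  84/ 65  96/ 65 101/ 64 102/ 64 102/ 64 102/ 64 103/ 65 103/ 64 104/ 65 108/ 68 113/ 70 121/ 75 132/ 81 141/ 87 148/ 90 153/ 94 158/ 97 168/102 177/108
213  40/ 42  40/ 41  41/ 43  41/ 42  41/ 42  44/ 46  51/ 53  57/ 58  59/ 60  58/ 58  67/ 60  87/ 66 103/ 70 107/ 69 105/ 66 102/ 64 102/ 64 102/ 64 102/ 64 102/ 64 103/ 64 104/ 65 107/ 67 112/ 70 121/ 75 130/ 80 144/ 88 164/100 178/108 179/109
```

```bash
cat > fitpin.py <<'E'
from fit import *
def cov(c,im,win,hi,lo):
    x,y,w,h=win; B=im[y:y+h,x:x+w,0].astype(float); return np.clip((hi-B)/(hi-lo),0,1)
E
python3 - <<'E'
from fitpin import *
W={'top':(303,153,18,11),'side':(316,185,28,27)}
im={c:cv2.imread(f'pics/{c}0.png') for c in W}
tg={'top':cov('top',im['top'],W['top'],88,30),'side':cov('side',im['side'],W['side'],66,27)}
st=np.array([.5756,-.0602,.1442])
hb=np.array([[x,y,z] for x in(-.007,.007) for y in(-.017,.017) for z in(-.03,.024)])
def f(p,cams=('top','side')):
    R=lean(st[2],np.radians(30))@Ro.from_euler('z',p[3]).as_matrix()
    e=0
    for c in cams: e+=((hullmask(c,hb@R.T+p[:3],W[c])-tg[c])**2).sum()
    return e
g0=np.array([.5867,-.1367,.1225,0])
for cams in(('top','side'),('top',),('side',)):
    best=None
    for s in(-.3,0,.3):
        x0=g0.copy();x0[3]=s
        sim=[x0]+[x0+d for d in np.diag([.003,.003,.003,.2])]
        r=minimize(f,x0,args=(cams,),method='Nelder-Mead',options=dict(initial_simplex=sim,xatol=1e-5,fatol=1e-4,maxiter=600))
        if best is None or r.fun<best.fun: best=r
    print(cams,best.x.round(4),best.fun, f(g0,cams))
    d=best.x[:3]-[st[0],st[1],0]; c,s=np.cos(st[2]),np.sin(st[2]); print(' stand xy',c*d[0]+s*d[1],-s*d[0]+c*d[1], 'shift px',[ (proj(k,best.x[:3])-proj(k,g0[:3])).round(2) for k in W])
E
```

```text
('top', 'side') [ 0.5881 -0.1328  0.1194  0.1683] 39.8168560614351 60.55036006978936
 stand xy 0.001900712851314575 -0.07361307002850685 shift px [array([[-1.25, -0.2 ]]), array([[-0.81,  0.17]])]
('top',) [ 0.588  -0.1326  0.117   0.1471] 4.257780694427872 14.131944212438187
 stand xy 0.0018760829232728551 -0.07342229231123563 shift px [array([[-1.38, -0.04]]), array([[-0.95,  0.92]])]
('side',) [ 0.713  -0.0212  0.0115 -0.0095] 7.49712049757831 46.41841585735118
 stand xy 0.14153635894504107 0.018850762187334544 shift px [array([[-34.67, -26.93]]), array([[-0.54,  0.02]])]
```

```bash
python3 - <<'E'
from fitpin import *
W={'top':(303,153,18,11),'side':(316,185,28,27)}
im={c:cv2.imread(f'pics/{c}0.png') for c in W}
tg={'top':cov('top',im['top'],W['top'],88,30),'side':cov('side',im['side'],W['side'],66,27)}
x,y,w,h=W['side']; I=im['side'][y:y+h,x:x+w].astype(int); sat=I[:,:,2]-I[:,:,0]
tg['side'][(sat<6)&(I[:,:,0]<62)&(np.arange(h)[:,None]>14)]=0
st=np.array([.5756,-.0602,.1442])
hb=np.array([[x,y,z] for x in(-.007,.007) for y in(-.017,.017) for z in(-.03,.024)])
def f(p):
    R=lean(st[2],np.radians(30))@Ro.from_euler('z',p[3]).as_matrix()
    return sum(((hullmask(c,hb@R.T+p[:3],W[c])-tg[c])**2).sum() for c in W)
g0=np.array([.5875,-.1337,.1205,0])
for s in(-.2,.1,.3):
        x0=g0.copy();x0[3]=s
        sim=[x0]+[x0+d for d in np.diag([.003,.003,.003,.2])]
        b=minimize(f,x0,method='Nelder-Mead',options=dict(initial_simplex=sim,xatol=1e-5,fatol=1e-4,maxiter=600))
        d=b.x[:3]-[st[0],st[1],0]; c,s=np.cos(st[2]),np.sin(st[2]); print(b.x.round(4),b.fun,' stand xy',c*d[0]+s*d[1],-s*d[0]+c*d[1])
E
```

```text
[ 0.5879 -0.1329  0.1195  0.1699] 39.74701538599605  stand xy 0.0017487096292843184 -0.07369326343173846
[ 0.5879 -0.133   0.1199  0.1681] 39.702826301406056  stand xy 0.0016775819953172375 -0.07380740056980903
[ 0.5875 -0.1331  0.1201  0.1671] 39.97906969687627  stand xy 0.0012472670648667281 -0.07389570496011844
```

```bash
python3 o2.py -.0548 .0868 9 .0015 53 .051 b
```

```text
mouth [ 0.58495923 -0.11421569  0.0868    ] grip [ 0.58768955 -0.13301849  0.11970897]
```

View pics/topb.png

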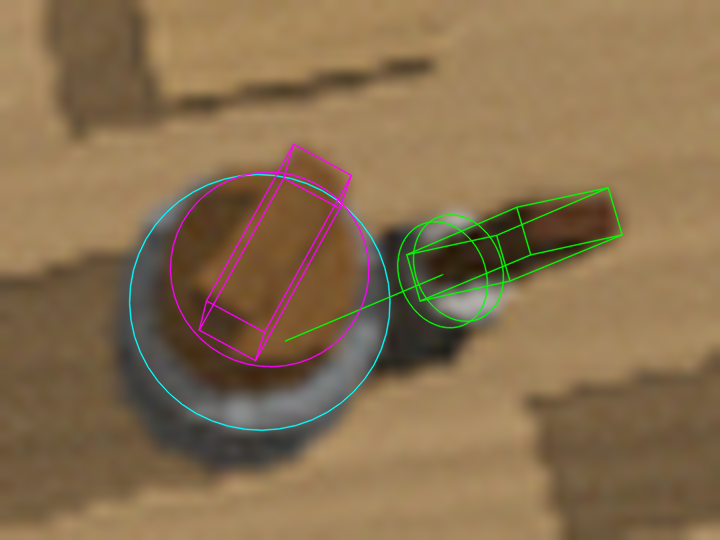

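View pics/sideb.png

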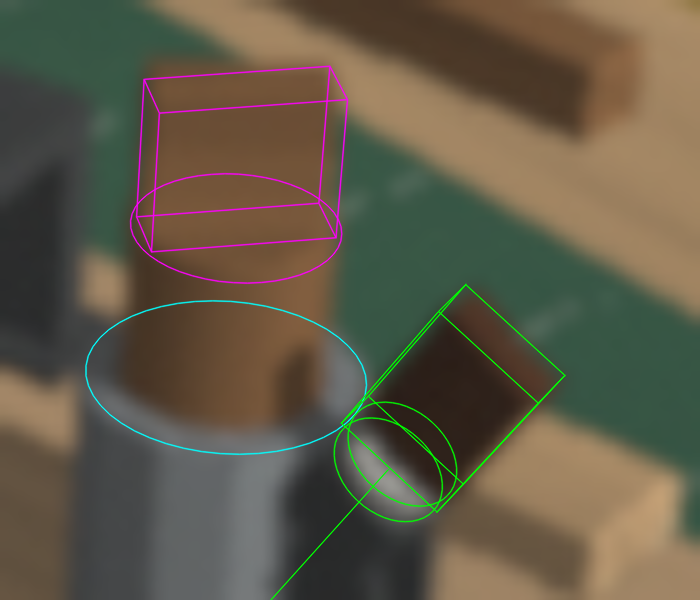

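```bash
cat > tgt.py <<'E'
from m import *
from station import sensors
st=np.array([.5756,-.0602,.1442]); t=T(st)
def now():
    o=sensors.get_obs(); return o,np.array(o['ee_pos']),np.array(o['tool_rot'])
def toolR(pinR,sgn=1):
    z=-pinR[:,2]; y=sgn*pinR[:,0]; return np.c_[np.cross(y,z),y,z]
def delta(p,R):
    o,p0,R0=now(); return np.r_[p-p0, Ro.from_matrix(R@R0.T).as_rotvec()]
E
python3 - <<'E'
from tgt import *
G=t([[.0013,-.0750,.1205]])[0]; pR=lean(st[2],np.radians(30))@Ro.from_euler('z',6,degrees=True).as_matrix()
R=toolR(pR); print('grip',G,'axis',pR[:,2]); print(R)
for s in(.15,-.024): print(s,delta(G+s*pR[:,2],R).round(4), G+s*pR[:,2])
E
```

```text
grip [ 0.58766407 -0.13423478  0.1205    ] axis [ 0.07185039 -0.49481059  0.8660254 ]
[[-0.22721036  0.97119152 -0.07185039]
 [ 0.83732132  0.23249834  0.49481059]
 [ 0.49726095  0.05226423 -0.8660254 ]]
0.15 [ 0.3761 -0.7921  0.0244  0.4426  0.3165 -0.9356] [ 0.59844162 -0.20845637  0.25040381]
-0.024 [ 0.3636 -0.706  -0.1263  0.4426  0.3165 -0.9356] [ 0.58593966 -0.12235932  0.09971539]
```

Request:
step_arm([
  [[0,-0.02,0.04,0,0,0,0],[0.02,-0.06,0.08,0,0,-0.05,0],[0.04,-0.1,0.12,0,0,-0.15,0],[0.06,-0.14,0.15,0,0,-0.25,0],[0.08,-0.19,0.16,0.05,0.04,-0.35,0],[0.1,-0.24,0.17,0.1,0.08,-0.45,0],[0.13,-0.29,0.17,0.15,0.12,-0.55,0],[0.16,-0.34,0.17,0.2,0.16,-0.65,0],[0.19,-0.39,0.17,0.25,0.2,-0.75,0],[0.22,-0.44,0.17,0.3,0.24,-0.85,0]],
])

```text
time_s: 1.35
ee_pos: [0.4429, 0.1423, 0.397]
tool_rot: [[-0.321, 0.943, -0.087], [0.874, 0.33, 0.356], [0.364, 0.038, -0.931]]
contact_force: [1.5, 1.3, -0.4]
width: 1.002
```

```bash
python3 - <<'E'
from tgt import *
G=t([[.0013,-.0750,.1205]])[0]; pR=lean(st[2],np.radians(30))@Ro.from_euler('z',6,degrees=True).as_matrix()
R=toolR(pR)
for s in(.15,-.024): print(s,delta(G+s*pR[:,2],R).round(4))
o=now()[0]; print(np.round(o['joint_positions'],2),o['contact_force'])
E
```

```text
0.15 [ 0.1555 -0.3508 -0.1466  0.146   0.0281 -0.0947]
-0.024 [ 0.143  -0.2647 -0.2973  0.146   0.0281 -0.0947]
[-0.65  0.08  0.57  1.71 -0.42  1.44  0.33] [ 1.45298071  1.30761124 -0.40945136]
```

Request:
step_arm([
  [[0.02,-0.05,0,0.02,0,-0.01,0],[0.04,-0.1,0,0.05,0.01,-0.03,0],[0.07,-0.15,0,0.08,0.015,-0.05,0],[0.1,-0.2,0,0.11,0.02,-0.07,0],[0.12,-0.25,-0.01,0.13,0.025,-0.085,0],[0.14,-0.3,-0.02,0.146,0.028,-0.095,0],[0.15,-0.34,-0.06,0.146,0.028,-0.095,0],[0.156,-0.351,-0.11,0.146,0.028,-0.095,0],[0.156,-0.351,-0.147,0.146,0.028,-0.095,0],[0.156,-0.351,-0.147,0.146,0.028,-0.095,0]],
])

```text
time_s: 2.6
ee_pos: [0.5974, -0.2059, 0.2469]
tool_rot: [[-0.227, 0.971, -0.078], [0.837, 0.235, 0.495], [0.499, 0.047, -0.865]]
contact_force: [-0.0, 0.6, 0.5]
width: 1.0
```

```bash
cat > shot.py <<'E'
import sys,cv2
from station import viewer
n=sys.argv[1]
from h import OFF
for c in('top','side'):
    s=viewer.snapshot(c); im=cv2.cvtColor(s['pixels'],cv2.COLOR_RGB2BGR); cv2.imwrite(f'pics/{c}{n}.png',im)
    f,o,(w,h)=(6,(235,110),(110,90)) if c=='top' else (6,(250,130),(110,95))
    if len(sys.argv)>2 and c=='top': o=eval(sys.argv[2])
    if len(sys.argv)>3 and c=='side': o=eval(sys.argv[3])
    cv2.imwrite(f'pics/{c}{n}c.png',cv2.resize(im[o[1]:o[1]+h,o[0]:o[0]+w],None,fx=f,fy=f,interpolation=cv2.INTER_CUBIC))
E
python3 shot.py 1; python3 - <<'E'
from tgt import *
G=t([[.0013,-.0750,.1205]])[0]; pR=lean(st[2],np.radians(30))@Ro.from_euler('z',6,degrees=True).as_matrix()
R=toolR(pR)
for s in(.15,-.024): print(s,delta(G+s*pR[:,2],R).round(4))
o=now()[0]; print(np.round(o['joint_positions'],2),o['contact_force'],o['torque'])
E
```

```text
0.15 [-0.0002 -0.0017 -0.0004  0.0025  0.0004 -0.0032]
-0.024 [-0.0127  0.0844 -0.151   0.0025  0.0004 -0.0032]
[ 0.1   0.72  0.72  1.32 -0.75  1.71  1.11] [0.19578776 0.22076177 0.20945515] [-0.57230727 -0.06384129 -0.03703732]
```

View pics/side1c.png

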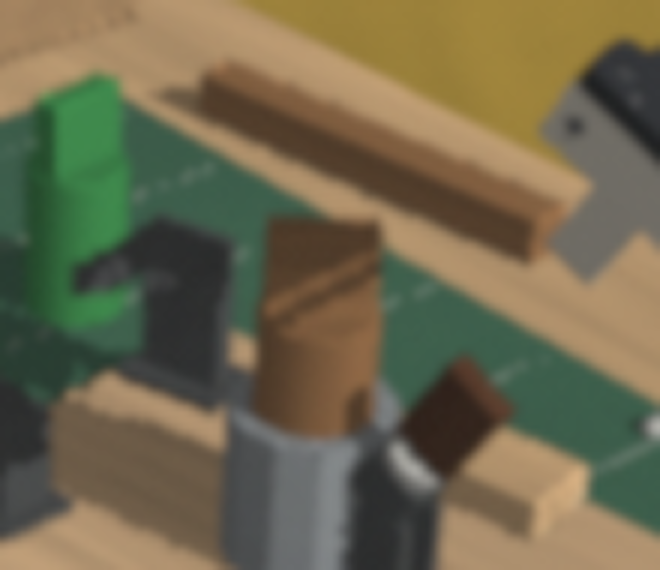

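View pics/top1c.png

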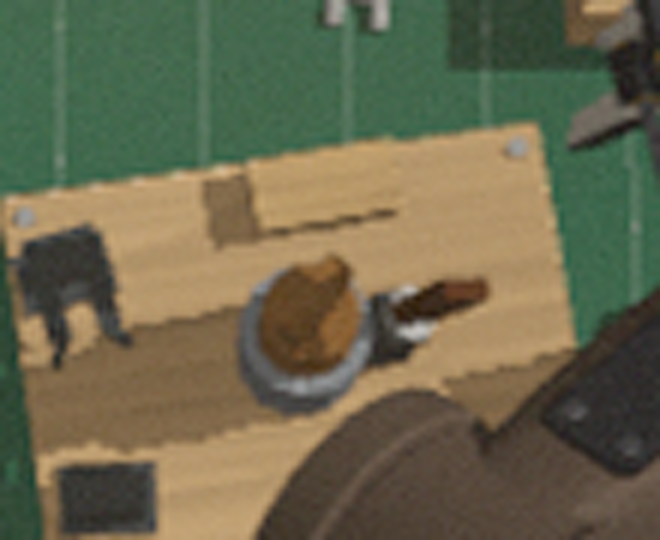

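```bash
python3 - <<'E'
from tgt import *
o,p,R=now()
print(p)
OFF['top']=(6,(235,110),(110,90)); OFF['side']=(6,(250,130),(110,95))
L=[]
for s in(1,):
    L+= [(np.array([[x,y,z] for x,y in((-.0095,s*.046),(.0095,s*.046),(.0095,s*.065),(-.0095,s*.065),(-.0095,s*.046))])@R.T+p,(0,255,255)) for z in(0,-.03)]
G=t([[.0013,-.0750,.1205]])[0]; pR=lean(st[2],np.radians(30))@Ro.from_euler('z',6,degrees=True).as_matrix()
L+=[(l,(0,255,0)) for l in pinlines(G,pR)]
for c in('top','side'): overlay(c,cv2.imread(f'pics/{c}1.png'),L,f'pics/{c}1o.png')
E
```

```text
[ 0.59862756 -0.20677824  0.25076291]
```

View pics/side1o.png

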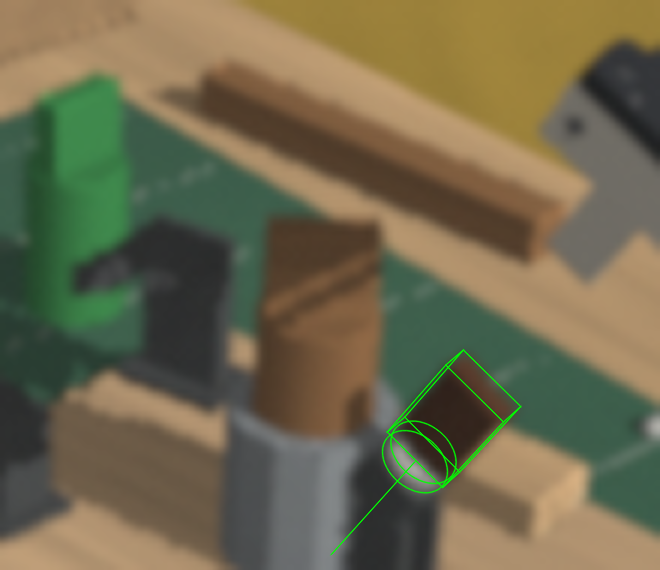

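View pics/top1o.png

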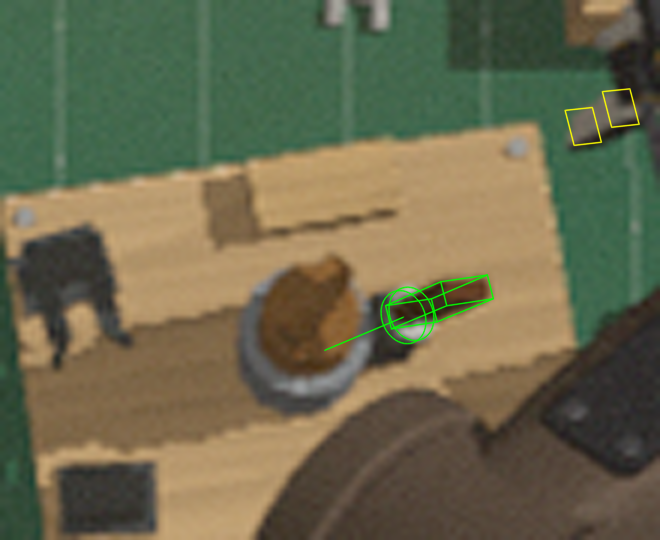

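Request:
step_arm([
  [[-0.002,0.012,-0.022,0,0,0,0],[-0.004,0.024,-0.043,0,0,0,0],[-0.006,0.036,-0.065,0,0,0,0],[-0.007,0.048,-0.087,0,0,0,0],[-0.009,0.06,-0.108,0,0,0,0],[-0.0105,0.072,-0.13,0,0,0,0],[-0.012,0.08,-0.143,0,0,0,0],[-0.0127,0.0844,-0.151,0,0,0,0],[-0.0127,0.0844,-0.151,0,0,0,0],[-0.0127,0.0844,-0.151,0,0,0,0]],
])

```text
time_s: 3.95
ee_pos: [0.5861, -0.1233, 0.0995]
tool_rot: [[-0.23, 0.971, -0.072], [0.838, 0.235, 0.492], [0.494, 0.053, -0.868]]
contact_force: [0.3, 0.7, 0.7]
width: 0.999
```

```bash
python3 shot.py 2; python3 - <<'E'
from tgt import *
G=t([[.0013,-.0750,.1205]])[0]; pR=lean(st[2],np.radians(30))@Ro.from_euler('z',6,degrees=True).as_matrix()
R=toolR(pR)
print(delta(G-.024*pR[:,2],R).round(4))
o=now()[0]; print(np.round(o['joint_positions'],2),o['contact_force'],o['torque'])
E
```

```text
[-0.0001  0.0008  0.0004  0.003   0.0011 -0.0023]
[-0.01  0.78  0.66  1.62 -0.84  1.39  1.22] [-0.52031412 -0.35760314 -0.07748007] [-0.603502   -0.06088282  0.00689179]
```

View pics/side2c.png

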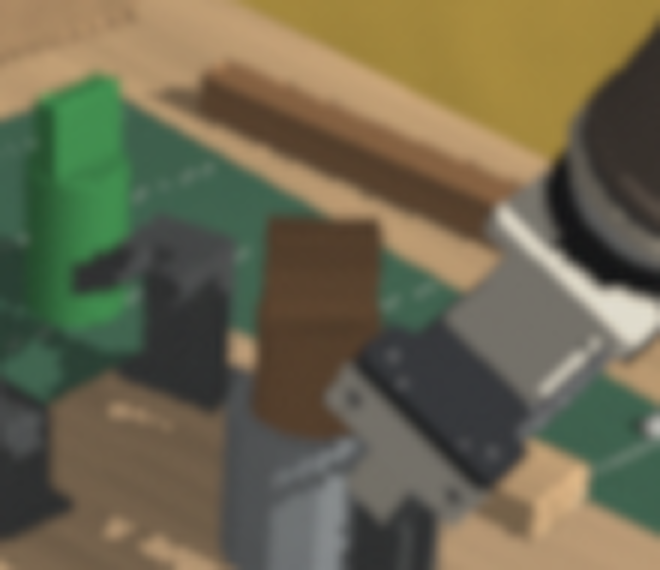

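View pics/top2c.png

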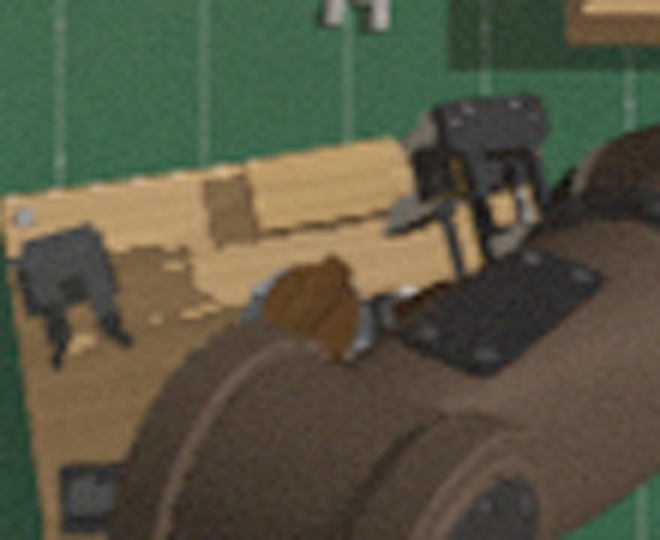

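Request:
step_arm([
  [[0,0,0,0,0,0,0.5],[0,0,0,0,0,0,0.7],[0,0,0,0,0,0,0.8],[0,0,0,0,0,0,0.9],[0,0,0,0,0,0,1],[0,0,0,0,0,0,1],[0,0,0,0,0,0,1],[0,0,0,0,0,0,1],[0,0,0,0,0,0,1],[0,0,0,0,0,0,1]],
], force=35)

```text
time_s: 5.3
ee_pos: [0.5863, -0.1223, 0.0989]
tool_rot: [[-0.23, 0.97, -0.072], [0.838, 0.235, 0.493], [0.495, 0.053, -0.867]]
contact_force: [3.3, 0.9, -0.4]
width: 0.15
```

Request:
step_arm([
  [[0.0002,-0.0015,0.0026,0,0,0,1],[0.0006,-0.004,0.007,0,0,0,1],[0.001,-0.0074,0.013,0,0,0,1],[0.0014,-0.01,0.0173,0,0,0,1],[0.0018,-0.0124,0.0217,0,0,0,1],[0.0022,-0.0148,0.026,0,0,0,1],[0.0025,-0.0173,0.0303,0,0,0,1],[0.0029,-0.0198,0.0346,0,0,0,1],[0.0032,-0.0223,0.039,0,0,0,1],[0.0036,-0.0247,0.0433,0,0,0,1]],
])

```text
time_s: 6.55
ee_pos: [0.5893, -0.1474, 0.1423]
tool_rot: [[-0.23, 0.971, -0.073], [0.838, 0.235, 0.493], [0.495, 0.052, -0.867]]
contact_force: [3.4, 1.6, -4.9]
width: 0.148
```

```bash
python3 shot.py 3; python3 - <<'E'
from tgt import *
o=now()[0]; print(o['ee_pos'],o['contact_force'],o['torque'],o['width'])
E
```

```text
[ 0.5893951  -0.1478267   0.14274835] [ 3.25620132  0.5376891  -0.39496102] [-0.61452608 -0.81598501 -0.45651379] 0.15224657904766506
```

View pics/side3c.png

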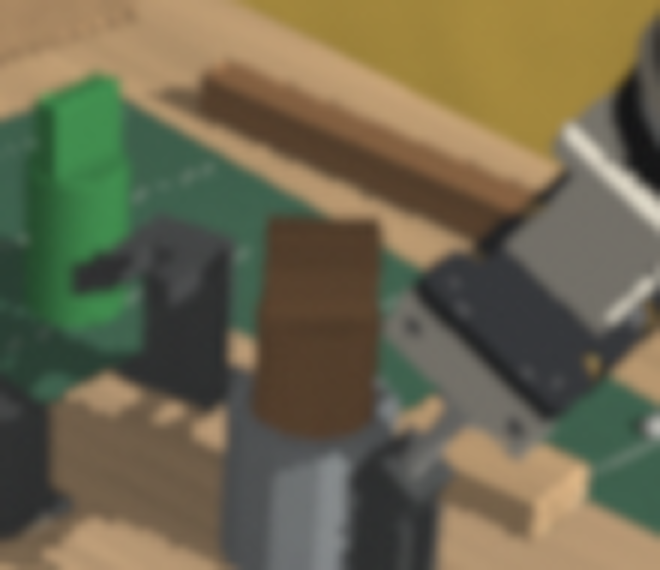

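Request:
step_arm([
  [[0.0004,-0.0025,0.0043,0,0,0,1],[0.0008,-0.0055,0.0096,0,0,0,1],[0.0013,-0.009,0.0156,0,0,0,1],[0.0018,-0.0124,0.0217,0,0,0,1],[0.0024,-0.0163,0.0286,0,0,0,1],[0.003,-0.0205,0.036,0,0,0,1],[0.0036,-0.0247,0.0433,0,0,0,1],[0.0043,-0.0297,0.052,0,0,0,1],[0.005,-0.0346,0.0606,0,0,0,1],[0.0057,-0.0396,0.0693,0,0,0,1]],
])

```text
time_s: 7.9
ee_pos: [0.595, -0.1872, 0.212]
tool_rot: [[-0.23, 0.971, -0.073], [0.838, 0.235, 0.492], [0.495, 0.052, -0.867]]
contact_force: [0.6, -0.3, -3.4]
width: 0.153
```

```bash
python3 shot.py 4 "(235,110)" "(280,125)"; python3 - <<'E'
from tgt import *
o=now()[0]; print(o['ee_pos'],o['contact_force'],o['torque'],o['width'],np.round(o['joint_positions'],2))
E
```

```text
[ 0.59526417 -0.18798291  0.21240191] [-0.2227737  -0.75477127 -2.83071131] [-0.9286211  -0.11638093  0.02221566] 0.1529512084158735 [ 0.07  0.73  0.71  1.41 -0.76  1.62  1.14]
```

View pics/side4c.png

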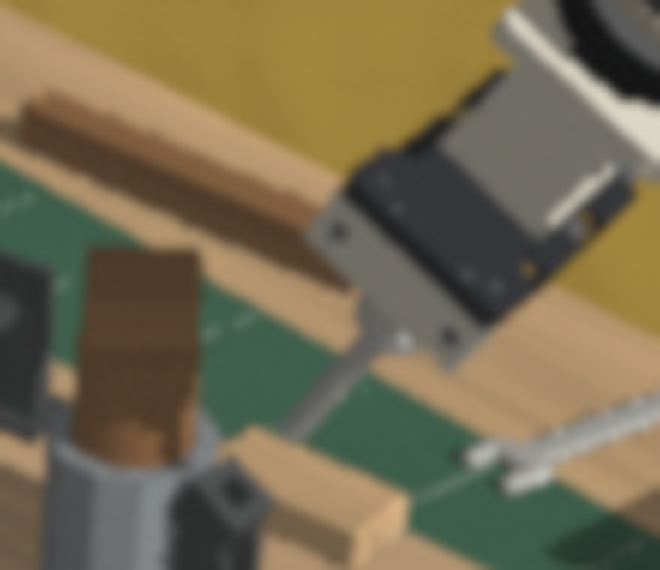

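View pics/top4c.png

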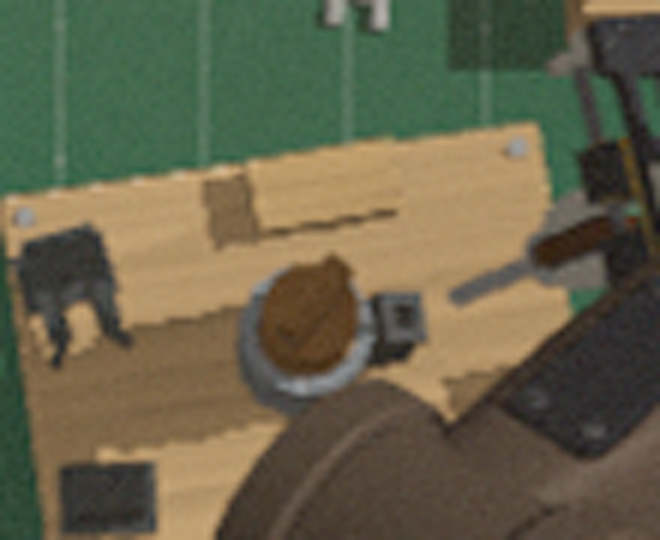

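```bash
python3 - <<'E'
from tgt import *
o,p,R=now()
pR=np.c_[R[:,1],-R[:,0],-R[:,2]] # x=y_tool, z=-z_tool ; y = z×x
pR[:,1]=np.cross(pR[:,2],pR[:,0])
G=p+R[:,2]*-.024
OFF['top']=(10,(300,140),(70,50)); OFF['side']=(8,(320,130),(80,75))
L=[(l,(0,255,0)) for l in pinlines(G,pR)]
for c in('top','side'): overlay(c,cv2.imread(f'pics/{c}4.png'),L,f'pics/{c}4o.png')
E
```

```text
(no output)
```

View pics/side4o.png

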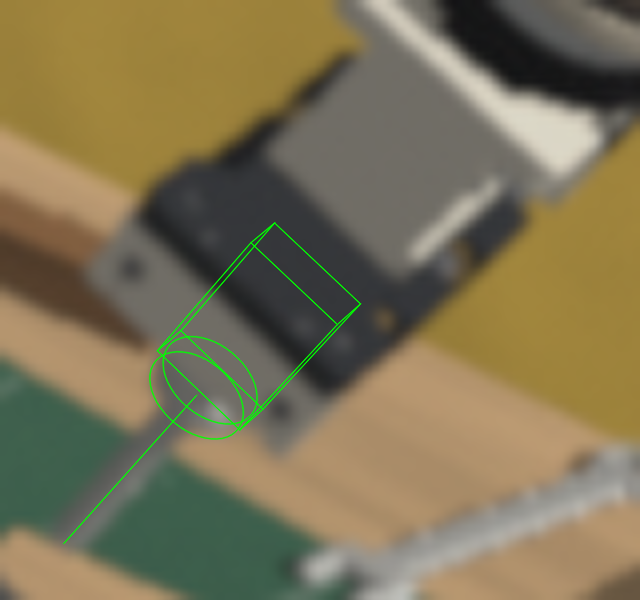

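View pics/top4o.png

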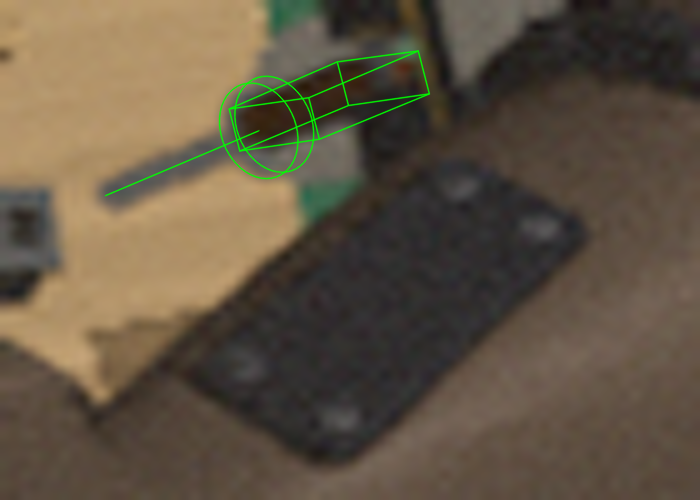

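```bash
cat > brk.py <<'E'
from tgt import *
def brk(sx,sy,yaw,z=.1):
    b=T([sx,sy,yaw])
    L=[b(np.array([[-.025,.0075,z],[.008,.0075,z],[.008,-.0075,z],[-.025,-.0075,z]]))]
    L+=[b(np.array([[-.025,-.02,z],[-.025,.02,z]])),b(np.array([[-.019,-.02,z],[-.019,.02,z]]))]
    L+=[b(np.array([[-.025,s*.0075,z],[-.043,s*.02,z]])) for s in(1,-1)]
    L+=[b(circ((0,0),.016,z))]
    return L
E
python3 - <<'E'
from brk import *
P=onz('top',full('top',[(143,240),(153,293),(80,185),(155,165)]),.1); print(P.round(4))
OFF['top']=(16,(232,142),(35,35)); OFF['side']=(16,(258,160),(40,36))
p=P[0]; yaw=np.radians(17)
# notch end guess at P[0] -> seat 8mm back
s=p[:2]-.008*np.array([np.cos(yaw),np.sin(yaw)]); print(s)
L=[(l,(0,255,0)) for l in brk(s[0],s[1],yaw)]
for c in('top','side'):
    overlay(c,cv2.imread(f'pics/{c}0.png'),[],f'pics/{c}0b.png'); overlay(c,cv2.imread(f'pics/{c}0.png'),L,f'pics/{c}0bo.png')
im=np.hstack([cv2.imread(f'pics/top0{k}.png') for k in('b','bo')]); cv2.imwrite('pics/tb.png',cv2.resize(im,None,fx=.7,fy=.7))
im=np.hstack([cv2.imread(f'pics/side0{k}.png') for k in('b','bo')]); cv2.imwrite('pics/sb.png',cv2.resize(im,None,fx=.62,fy=.62))
E
```

```text
[[0.5916 0.0719 0.1   ]
 [0.5602 0.0658 0.1   ]
 [0.6242 0.1089 0.1   ]
 [0.6363 0.0652 0.1   ]]
[0.58393332 0.06951393]
```

View pics/tb.png

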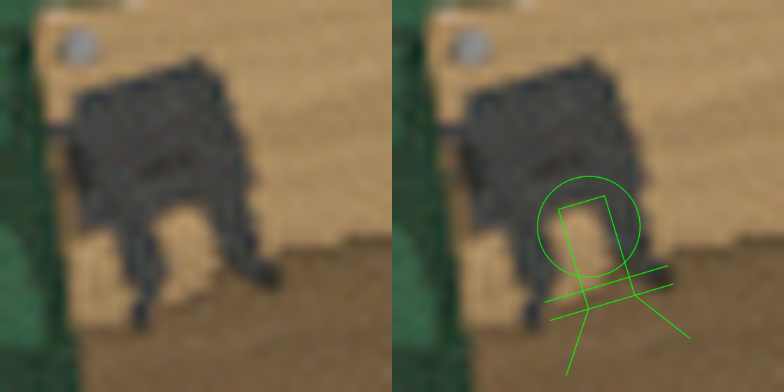

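View pics/sb.png

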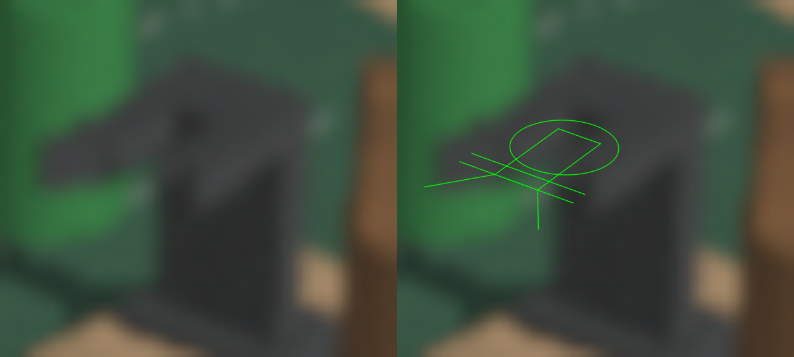

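```bash
cat > b2.py <<'E'
from brk import *
import sys
OFF['top']=(16,(232,142),(35,35)); OFF['side']=(16,(258,160),(40,36))
s=np.array([float(sys.argv[1]),float(sys.argv[2])]); yaw=np.radians(float(sys.argv[3]))
L=[(l,(0,255,0)) for l in brk(s[0],s[1],yaw)]+[(l,(0,200,255)) for l in brk(s[0],s[1],yaw,.088)[:1]]
for c in('top','side'): overlay(c,cv2.imread(f'pics/{c}0.png'),L,f'pics/{c}0bo.png')
a=cv2.resize(cv2.imread('pics/top0bo.png'),(560,560)); b=cv2.resize(cv2.imread('pics/side0bo.png'),(622,560))
cv2.imwrite('pics/bb.png',cv2.resize(np.hstack([a,b]),None,fx=.67,fy=.67))
E
python3 - <<'E'
from brk import *
px=(np.array([(165,160),(186,235)])/.7/16)+(232,142)-.5
P=onz('top',px,.1);print(P.round(4)); 
px=(np.array([(190,118)])/.62/16)+(258,160)-.5
print('side notch end',onz('side',px,.1))
y=np.radians(16); print(P[0,:2]-.008*np.array([np.cos(y),np.sin(y)]))
E
python3 b2.py .5995 .0755 16
```

```text
[[0.6051 0.0796 0.1   ]
 [0.5813 0.0728 0.1   ]]
side notch end [[0.6002022  0.07890956 0.1       ]]
[0.59741367 0.07740178]
```

View pics/bb.png

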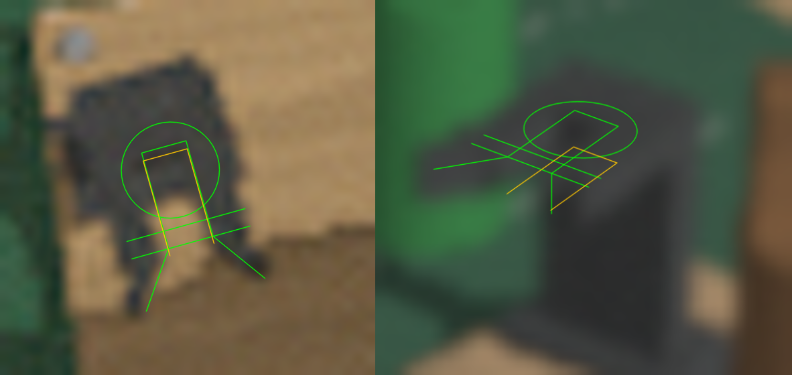

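```bash
cat > b3.py <<'E'
from brk import *
import sys
OFF['top']=(16,(232,142),(35,35)); OFF['side']=(16,(260,158),(35,35))
s=np.array([float(sys.argv[1]),float(sys.argv[2])]); yaw=np.radians(float(sys.argv[3]))
L=[(l,(0,255,0)) for l in brk(s[0],s[1],yaw)]+[(l,(0,200,255)) for l in brk(s[0],s[1],yaw,.088)[:1]]
out=[]
for c in('top','side'):
    im=cv2.imread(f'pics/{c}0.png').astype(float); im=np.clip((im-20)*2.6,0,255).astype(np.uint8)
    for l,n in(([],'x'),(L,'y')):
        overlay(c,im,l,'pics/tmp.png'); out.append(cv2.resize(cv2.imread('pics/tmp.png'),(390,390)))
cv2.imwrite('pics/bc.png',np.hstack(out[:2])); cv2.imwrite('pics/bd.png',np.hstack(out[2:]))
E
python3 b3.py .598 .0767 16
```

```text
(no output)
```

View pics/bc.png

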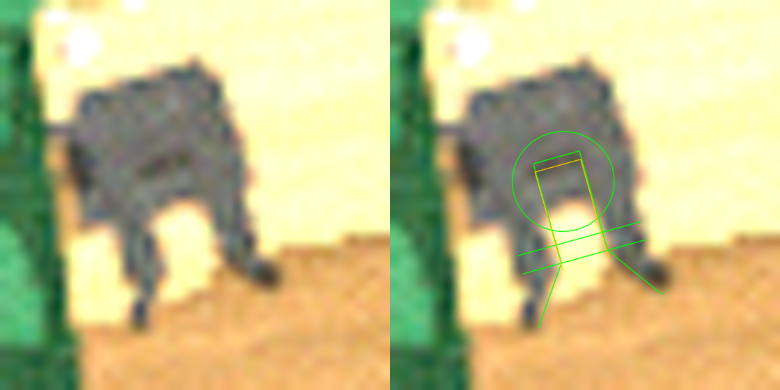

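View pics/bd.png

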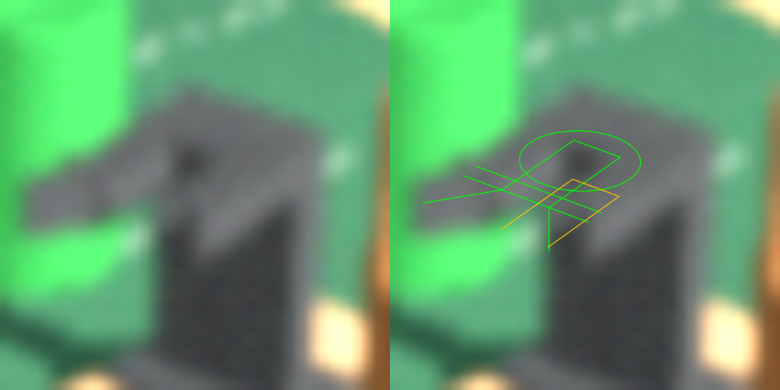

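```bash
python3 - <<'E'
from tgt import *
P=onz('top',full('top',[(120,408),(213,403),(213,450),(125,455)]),.07); print(P.round(3))
a=np.radians(14); y=np.array([np.cos(a),np.sin(a),0]); z=np.array([0,0,-1.]); R=np.c_[np.cross(y,z),y,z]
print(delta(np.array([.565,.068,.34]),R).round(4))
E
```

```text
[[0.497 0.086 0.07 ]
 [0.5   0.031 0.07 ]
 [0.472 0.031 0.07 ]
 [0.469 0.082 0.07 ]]
[-0.0303  0.256   0.1276 -0.5146 -0.0732 -0.0068]
```

Request:
step_arm([
  [[0,0,0.03,0,0,0,1],[0,0,0.07,-0.05,-0.01,0,1],[0,0.0,0.11,-0.12,-0.02,-0.001,1],[0,0.02,0.13,-0.19,-0.03,-0.002,1],[0,0.06,0.14,-0.26,-0.04,-0.003,1],[-0.01,0.1,0.14,-0.33,-0.05,-0.004,1],[-0.015,0.14,0.14,-0.4,-0.06,-0.005,1],[-0.02,0.18,0.14,-0.46,-0.066,-0.006,1],[-0.025,0.22,0.135,-0.5146,-0.0732,-0.0068,1],[-0.03,0.256,0.128,-0.5146,-0.0732,-0.0068,1]],
])

```text
time_s: 9.25
ee_pos: [0.5641, 0.0728, 0.339]
tool_rot: [[-0.246, 0.969, -0.002], [0.969, 0.246, 0.002], [0.002, -0.002, -1.0]]
contact_force: [0.1, -0.1, -2.2]
width: 0.152
```

```bash
python3 - <<'E'
from tgt import *
a=np.radians(14); y=np.array([np.cos(a),np.sin(a),0]); z=np.array([0,0,-1.]); R=np.c_[np.cross(y,z),y,z]
print(delta(np.array([.565,.068,.22]),R).round(4))
o=now()[0]; print(np.round(o['joint_positions'],2),o['contact_force'],o['torque'],o['width'])
E
```

```text
[ 0.0009 -0.0048 -0.119  -0.0017 -0.0021 -0.0039]
[-0.87  0.34  0.91  1.58 -0.28  1.36  0.32] [ 0.07762855 -0.07197676 -2.16939964] [-0.10439053  0.03635925 -0.00027182] 0.15183984393926622
```

Request:
step_arm([
  [[0,-0.002,-0.02,0,0,0,1],[-0.001,-0.004,-0.05,0,0,0,1],[-0.002,-0.006,-0.08,-0.0017,-0.002,-0.004,1],[-0.0035,-0.006,-0.1,-0.0017,-0.002,-0.004,1],[-0.0035,-0.006,-0.12,-0.0017,-0.002,-0.004,1],[-0.0035,-0.006,-0.135,-0.0017,-0.002,-0.004,1],[-0.0035,-0.006,-0.15,-0.0017,-0.002,-0.004,1],[-0.0035,-0.006,-0.16,-0.0017,-0.002,-0.004,1],[-0.0035,-0.006,-0.16,-0.0017,-0.002,-0.004,1],[-0.0035,-0.006,-0.16,-0.0017,-0.002,-0.004,1]],
])

```text
time_s: 10.5
ee_pos: [0.5619, 0.0631, 0.1798]
tool_rot: [[-0.238, 0.971, 0.001], [0.971, 0.238, -0.0], [-0.001, 0.001, -1.0]]
contact_force: [0.7, -0.6, -2.2]
width: 0.147
```

```bash
python3 shot.py 5 "(205,120)" "(225,140)"; python3 - <<'E'
from brk import *
o,p,R=now(); print(p,o['contact_force'],o['torque'])
pR=np.c_[R[:,1],np.cross(-R[:,2],R[:,1]),-R[:,2]]
G=p-R[:,2]*.024
OFF['top']=(12,(225,140),(50,40)); OFF['side']=(12,(250,145),(50,45))
L=[(l,(0,255,0)) for l in pinlines(G,pR)]+[(l,(0,200,255)) for l in brk(.5973,.0771,np.radians(16))]
for c in('top','side'): overlay(c,cv2.imread(f'pics/{c}5.png'),L,f'pics/{c}5o.png')
E
```

```text
[0.56194191 0.06315815 0.17989623] [-0.31170157  0.48348276 -2.86761207] [-0.12327137  0.02619305 -0.03280271]
```

View pics/side5o.png

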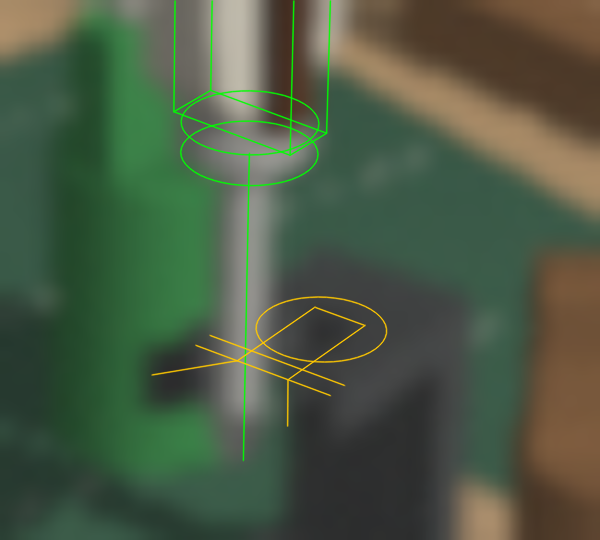

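View pics/side5c.png

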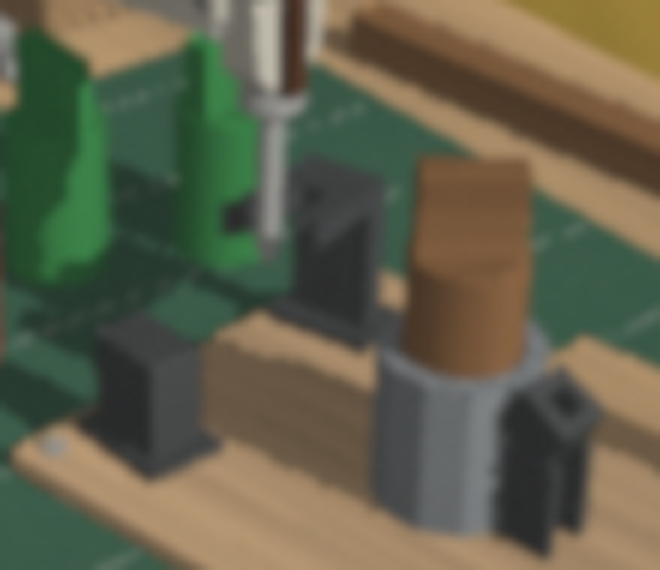

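View pics/top5c.png

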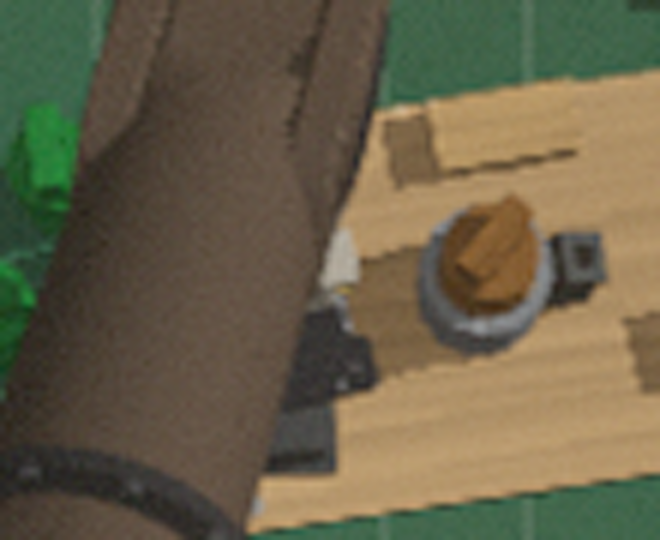

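Request:
step_arm([
  [[-0.001,0.002,-0.015,0,0,0,1],[-0.002,0.004,-0.03,0,0,0,1],[-0.002,0.004,-0.045,0,0,0,1],[-0.002,0.004,-0.057,0,0,0,1],[-0.002,0.004,-0.057,0,0,0,1],[0.001,0.005,-0.057,0,0,0,1],[0.004,0.0058,-0.057,0,0,0,1],[0.007,0.0066,-0.057,0,0,0,1],[0.01,0.0075,-0.057,0,0,0,1],[0.01,0.0075,-0.057,0,0,0,1]],
])

```text
time_s: 11.85
ee_pos: [0.5718, 0.0708, 0.1224]
tool_rot: [[-0.238, 0.971, 0.001], [0.971, 0.238, -0.001], [-0.001, 0.001, -1.0]]
contact_force: [0.0, -0.3, -3.2]
width: 0.149
```

```bash
cat > ck.py <<'E'
from brk import *
import sys
n=sys.argv[1]
o,p,R=now(); print(p,np.round(o['contact_force'],2),np.round(o['torque'],2),o['width'])
pR=np.c_[R[:,1],np.cross(-R[:,2],R[:,1]),-R[:,2]]
G=p-R[:,2]*.025
OFF['top']=(12,(225,140),(50,40)); OFF['side']=(12,(250,145),(50,45))
L=[(l,(0,255,0)) for l in pinlines(G,pR)]+[(l,(0,200,255)) for l in brk(.5965,.0775,np.radians(16))]
for c in('side',):
    im=np.clip((cv2.imread(f'pics/{c}{n}.png').astype(float)-15)*1.8,0,255).astype(np.uint8)
    overlay(c,im,L,'pics/tmp2.png'); overlay(c,im,[],'pics/tmp3.png')
    cv2.imwrite(f'pics/{c}{n}o.png',cv2.resize(np.hstack([cv2.imread('pics/tmp3.png'),cv2.imread('pics/tmp2.png')]),(800,360)))
E
python3 shot.py 6;python3 ck.py 6
```

```text
[0.5714712  0.07064058 0.12233107] [ 0.5  -0.07 -3.  ] [-0.08  0.01 -0.01] 0.14890740351928514
```

View pics/side6o.png

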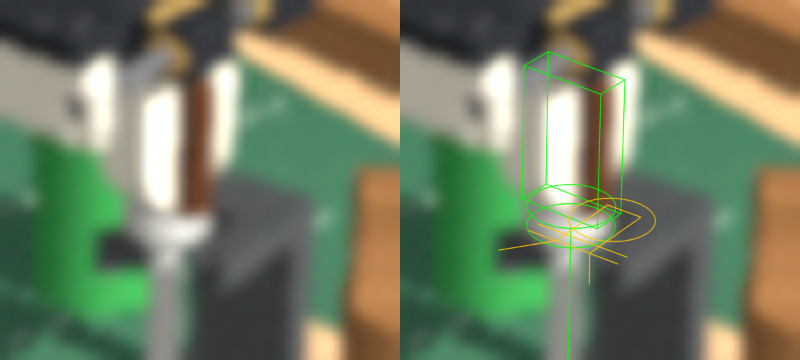

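Request:
step_arm([
  [[0.003,0.0008,0,0,0,0,1],[0.006,0.0017,0,0,0,0,1],[0.009,0.0025,0,0,0,0,1],[0.012,0.0034,0,0,0,0,1],[0.015,0.0043,0,0,0,0,1],[0.017,0.0048,0,0,0,0,1],[0.019,0.0053,0,0,0,0,1],[0.021,0.0059,0,0,0,0,1],[0.021,0.0059,0,0,0,0,1],[0.021,0.0059,0,0,0,0,1]],
])

```text
time_s: 13.2
ee_pos: [0.5924, 0.0766, 0.1223]
tool_rot: [[-0.238, 0.971, 0.0], [0.971, 0.238, -0.001], [-0.001, 0.0, -1.0]]
contact_force: [-0.5, 0.5, -2.5]
width: 0.15
```

```bash
python3 shot.py 7;python3 ck.py 7
```

```text
[0.59241412 0.07658181 0.12231956] [-0.1   0.38 -2.06] [-0.03 -0.   -0.05] 0.14912987512864903
```

View pics/side7o.png

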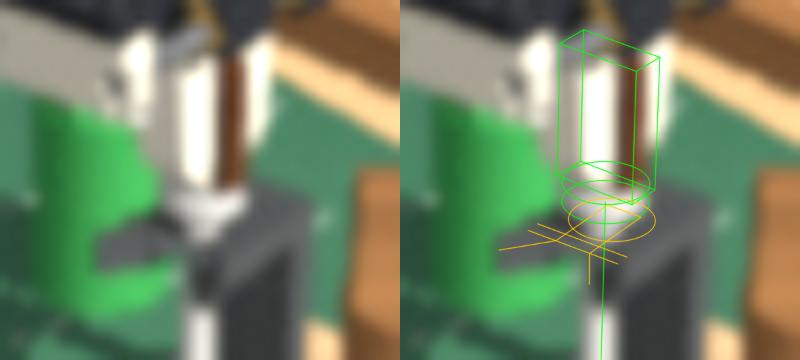

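Request:
step_arm([
  [[0.001,0.0003,0,0,0,0,1],[0.002,0.0006,0,0,0,0,1],[0.003,0.0009,0,0,0,0,1],[0.004,0.0011,0,0,0,0,1],[0.005,0.0014,0,0,0,0,1],[0.0055,0.0016,0,0,0,0,1],[0.006,0.0017,0,0,0,0,1],[0.006,0.0017,0,0,0,0,1],[0.006,0.0017,0,0,0,0,1],[0.006,0.0017,0,0,0,0,1]],
])

```text
time_s: 14.55
ee_pos: [0.5985, 0.0783, 0.1223]
tool_rot: [[-0.238, 0.971, 0.001], [0.971, 0.238, -0.0], [-0.001, 0.0, -1.0]]
contact_force: [-0.6, 0.7, -1.6]
width: 0.152
```

```bash
python3 ck.py 7
```

```text
[0.59848894 0.07828936 0.12234079] [-0.65  0.69 -1.58] [-0.09 -0.01 -0.  ] 0.15187894223153062
```

Request:
step_arm([
  [[0.0005,0.0001,0,0,0,0,1],[0.001,0.0003,0,0,0,0,1],[0.0015,0.0004,0,0,0,0,1],[0.002,0.0006,0,0,0,0,1],[0.0025,0.0007,0,0,0,0,1],[0.003,0.0009,0,0,0,0,1],[0.003,0.0009,0,0,0,0,1],[0.003,0.0009,0,0,0,0,1],[0.003,0.0009,0,0,0,0,1],[0.003,0.0009,0,0,0,0,1]],
])

```text
time_s: 15.8
ee_pos: [0.5996, 0.0785, 0.122]
tool_rot: [[-0.238, 0.971, -0.003], [0.971, 0.237, -0.001], [-0.0, -0.003, -1.0]]
contact_force: [-8.2, -2.3, 4.2]
width: 0.149
```

```bash
python3 shot.py 8; python3 ck.py 8
```

```text
[0.59959602 0.07848328 0.12204667] [-8.45 -2.26  4.46] [-0.64  2.18 -0.03] 0.15130422326400786
```

View pics/side8o.png

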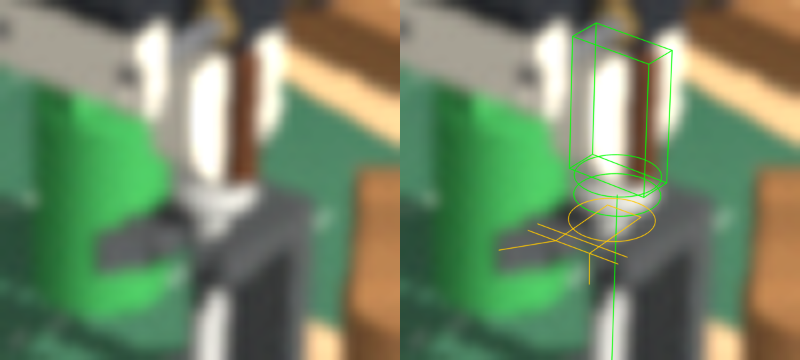

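Request:
step_arm([
  [[-0.002,-0.0006,0,0,0,0,1],[-0.0045,-0.0013,0,0,0,0,1],[-0.0045,-0.0013,0,0,0,0,1],[-0.0045,-0.0013,-0.002,0,0,0,1],[-0.0045,-0.0013,-0.004,0,0,0,1],[-0.0045,-0.0013,-0.006,0,0,0,1],[-0.0045,-0.0013,-0.007,0,0,0,1],[-0.0045,-0.0013,-0.008,0,0,0,1],[-0.0045,-0.0013,-0.008,0,0,0,1],[-0.0045,-0.0013,-0.008,0,0,0,1]],
])

```text
time_s: 17.15
ee_pos: [0.5971, 0.0779, 0.1144]
tool_rot: [[-0.238, 0.971, 0.001], [0.971, 0.238, -0.001], [-0.001, 0.001, -1.0]]
contact_force: [0.6, 0.7, -2.5]
width: 0.151
```

```bash
python3 shot.py 9; python3 ck.py 9
```

```text
[0.59706837 0.07790307 0.11440672] [-0.23 -0.03 -2.21] [-0.08 -0.    0.03] 0.14882746391481777
```

View pics/side9o.png

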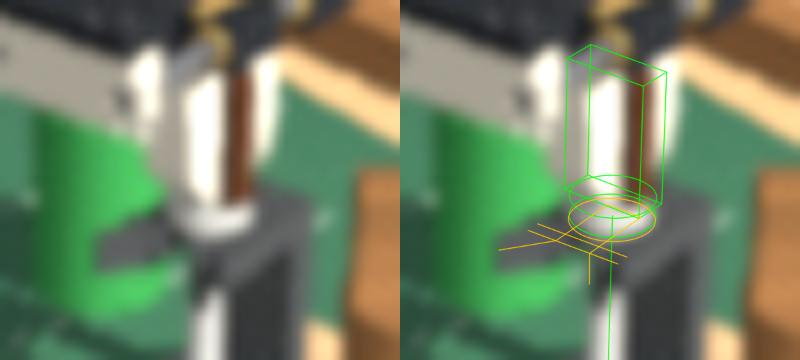

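Still hanging (−2.2 N = pin weight). Lower until contact.

Request:
step_arm([
  [[0,0,-0.0005,0,0,0,1],[0,0,-0.001,0,0,0,1],[0,0,-0.0015,0,0,0,1],[0,0,-0.002,0,0,0,1],[0,0,-0.0025,0,0,0,1],[0,0,-0.003,0,0,0,1],[0,0,-0.003,0,0,0,1],[0,0,-0.003,0,0,0,1],[0,0,-0.003,0,0,0,1],[0,0,-0.003,0,0,0,1]],
])

```text
time_s: 18.5
ee_pos: [0.5971, 0.0779, 0.1118]
tool_rot: [[-0.238, 0.971, 0.001], [0.971, 0.238, -0.0], [-0.0, 0.001, -1.0]]
contact_force: [-2.5, 0.1, 5.2]
width: 0.15
```

```bash
python3 ck.py 9
```

```text
[0.59705037 0.07786811 0.11176415] [-2.49  0.06  5.19] [-0.11  0.72  0.03] 0.15018629857999902
```

Request:
step_arm([
  [[0,0,0.001,0,0,0,1],[0,0,0.001,0,0,0,0.75],[0,0,0.001,0,0,0,0.7],[0,0,0.001,0,0,0,0.6],[0,0,0.001,0,0,0,0.5],[0,0,0.01,0,0,0,0.5],[0,0,0.03,0,0,0,0.5],[0,0,0.06,0,0,0,0.5],[0,0,0.1,0,0,0,0.5],[0,0,0.14,0,0,0,0.5]],
])

```text
time_s: 19.75
ee_pos: [0.5971, 0.0776, 0.2541]
tool_rot: [[-0.238, 0.971, 0.002], [0.971, 0.238, -0.0], [-0.001, 0.002, -1.0]]
contact_force: [0.8, 0.5, 0.0]
width: 0.503
```

```bash
python3 shot.py 10 "(205,120)" "(250,130)"; python3 ck.py 10
```

```text
[0.59949012 0.07708429 0.25719264] [ 0.73 -0.18  0.3 ] [-0.07  0.   -0.03] 0.49949931570020556
```

View pics/side10c.png

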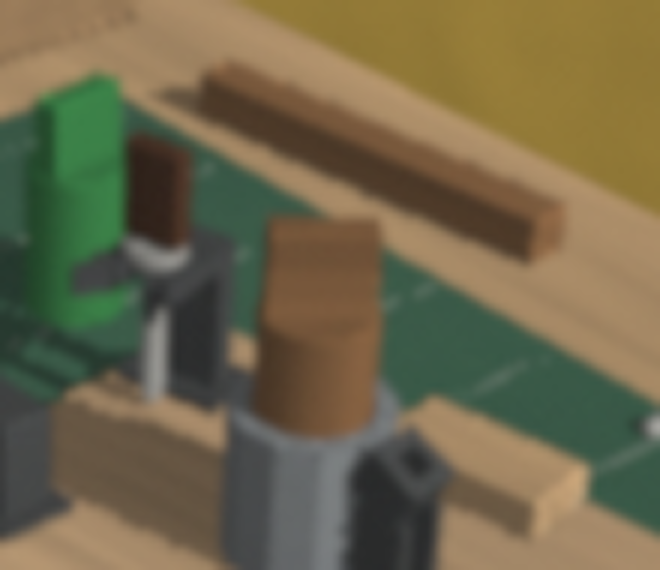

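View pics/top10c.png

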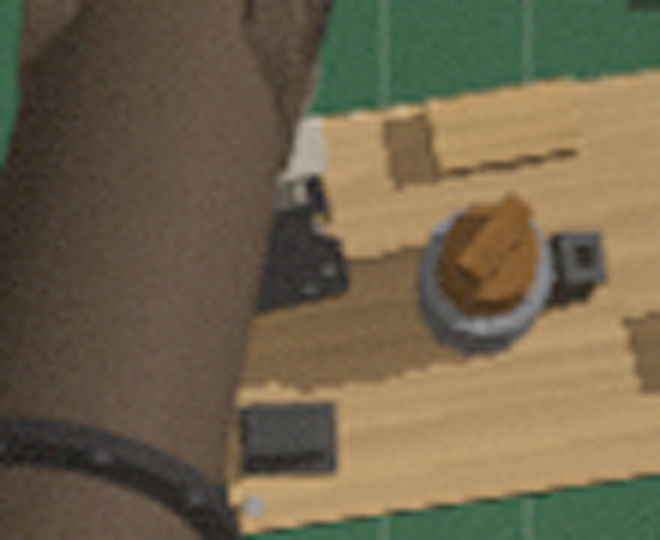

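```bash
cat > rf.py <<'E'
from tgt import *
import sys
x,y,z,yw=map(float,sys.argv[1:5]); n=sys.argv[5]
OFF['top']=(14,(265,143),(32,32)); OFF['side']=(12,(285,160),(37,37))
out=[]
L=[(l,(0,255,0)) for l in restlines((x,y,z),np.radians(yw))]+[(t(circ((0,0),.038,.092)),(255,255,0))]
for c in('top','side'):
    im=cv2.imread(f'pics/{c}{n}.png')
    im=np.clip((im.astype(float)-15)*1.5,0,255).astype(np.uint8)
    for l in([],L):
        overlay(c,im,l,'pics/tmp.png'); out.append(cv2.resize(cv2.imread('pics/tmp.png'),(400,400)))
cv2.imwrite('pics/rt.png',np.hstack(out[:2])); cv2.imwrite('pics/rs.png',np.hstack(out[2:]))
E
python3 rf.py .5750 -.0595 .053 51 0
```

```text
(no output)
```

View pics/rt.png

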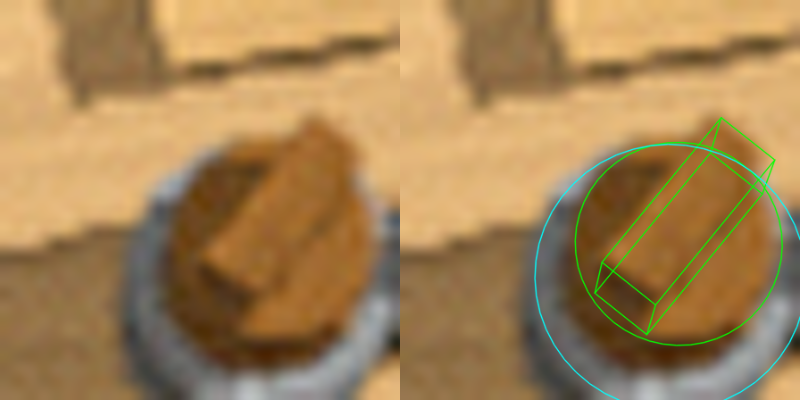

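View pics/rs.png

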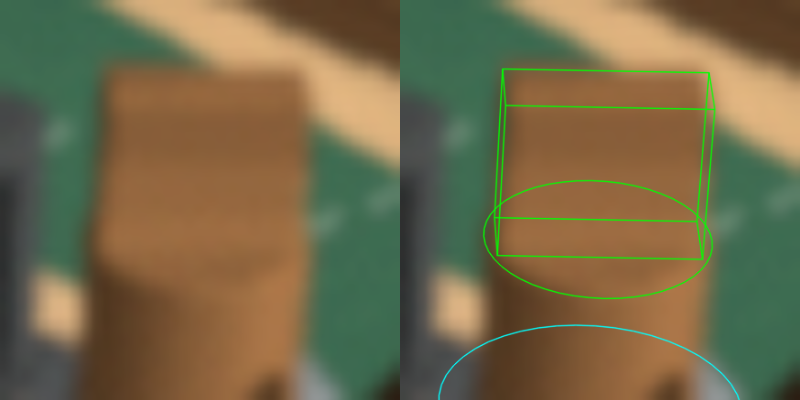

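```bash
cat > rr.py <<'E'
from tgt import *
import sys
x,y,z,yw=map(float,sys.argv[1:5])
a=np.radians(yw); yy=np.array([np.cos(a),np.sin(a),0]); zz=np.array([0,0,-1.]); R=np.c_[np.cross(yy,zz),yy,zz]
print(delta(np.array([x,y,z]),R).round(4))
o,p,R=now(); print(p.round(4),'yaw',np.degrees(np.arctan2(R[1,1],R[0,1])).round(2),'F',np.round(o['contact_force'],2),'M',np.round(o['torque'],2),'w',round(o['width'],3),'j',np.round(o['joint_positions'],2),o['time_s'])
E
python3 rr.py .5752 -.058 .26 51
```

```text
[-0.0243 -0.1351  0.0028 -0.0038  0.0079  0.6504]
[0.5995 0.0771 0.2572] yaw 13.73 F [ 0.73 -0.18  0.3 ] M [-0.07  0.   -0.03] w 0.499 j [-0.79  0.46  0.86  1.64 -0.37  1.21  0.39] 19.85
```

Request:
step_arm([
  [[0,-0.01,0.008,0,0,0.05,0.35],[-0.003,-0.03,0.008,0,0,0.14,0.35],[-0.006,-0.05,0.008,0,0,0.23,0.35],[-0.01,-0.07,0.008,0,0,0.32,0.35],[-0.014,-0.09,0.008,0,0,0.41,0.35],[-0.018,-0.11,0.008,0,0,0.5,0.35],[-0.02,-0.126,0.008,0,0,0.58,0.35],[-0.022,-0.136,0.008,0,0,0.65,0.35],[-0.022,-0.136,0.008,0,0,0.65,0.35],[-0.022,-0.136,0.008,0,0,0.65,0.35]],
])

```text
time_s: 21.1
ee_pos: [0.5751, -0.0576, 0.2596]
tool_rot: [[-0.777, 0.63, 0.001], [0.63, 0.777, 0.0], [-0.001, 0.001, -1.0]]
contact_force: [0.6, 0.2, -0.7]
width: 0.649
```

```bash
python3 rr.py .5752 -.058 .146 51
```

```text
[ 1.000e-04 -4.000e-04 -1.136e-01 -3.000e-04  1.000e-03  1.000e-03]
[ 0.5751 -0.0576  0.2596] yaw 50.95 F [ 0.58  0.18 -0.75] M [-0.02 -0.01 -0.03] w 0.649 j [-0.5   0.38  0.72  1.69 -0.27  1.18  1.17] 21.1
```

Request:
step_arm([
  [[0,0,-0.02,0,0,0,0.35],[0,0,-0.045,0,0,0,0.35],[0,0,-0.065,0,0,0,0.35],[0,0,-0.08,0,0,0,0.35],[0,0,-0.095,0,0,0,0.35],[0,0,-0.105,0,0,0,0.35],[0,0,-0.11,0,0,0,0.35],[0,0,-0.113,0,0,0,0.35],[0,0,-0.113,0,0,0,0.35],[0,0,-0.113,0,0,0,0.35]],
])

```text
time_s: 22.35
ee_pos: [0.5753, -0.0582, 0.1467]
tool_rot: [[-0.777, 0.629, 0.001], [0.629, 0.777, -0.0], [-0.001, 0.001, -1.0]]
contact_force: [0.2, 0.2, 0.4]
width: 0.649
```

```bash
python3 rr.py .5752 -.058 .146 51; python3 shot.py 11
```

```text
[-0.0001  0.0002 -0.0007  0.      0.0014 -0.0002]
[ 0.5753 -0.0582  0.1467] yaw 51.01 F [0.22 0.17 0.37] M [0.   0.03 0.04] w 0.649 j [-0.45  0.49  0.65  1.83 -0.36  0.94  1.25] 22.35
```

View pics/side11c.png

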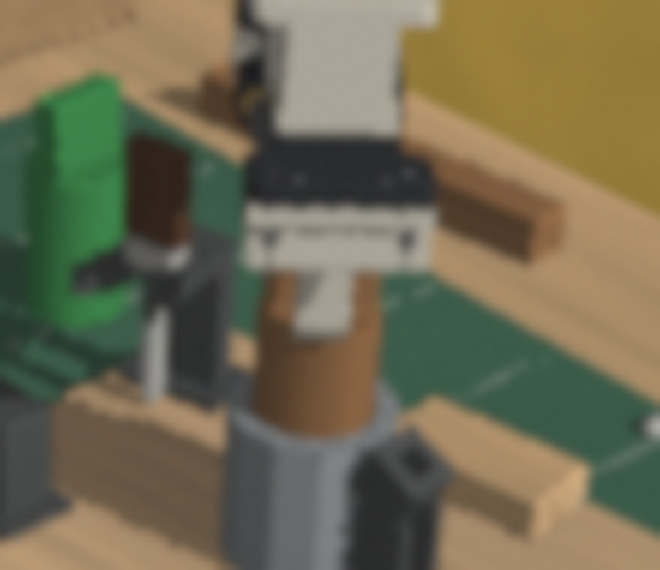

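View pics/top11c.png

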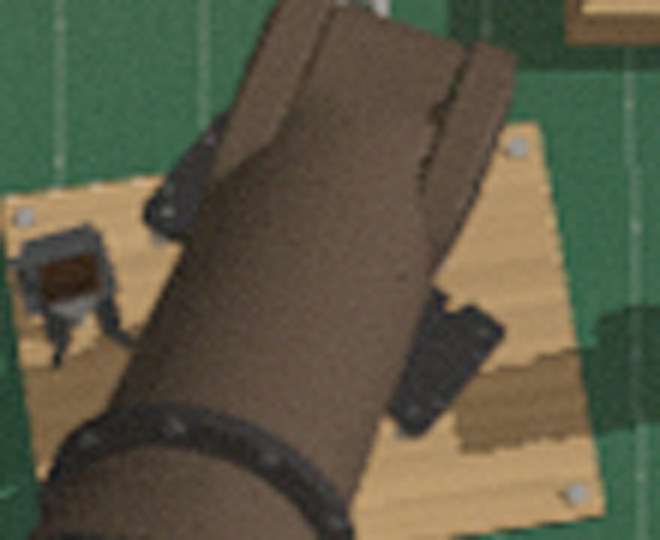

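Request:
step_arm([
  [[0,0,0,0,0,0,0.6],[0,0,0,0,0,0,0.7],[0,0,0,0,0,0,0.75],[0,0,0,0,0,0,0.8],[0,0,0,0,0,0,0.9],[0,0,0,0,0,0,1],[0,0,0,0,0,0,1],[0,0,0,0,0,0,1],[0,0,0,0,0,0,1],[0,0,0,0,0,0,1]],
], force=45)

```text
time_s: 23.7
ee_pos: [0.5751, -0.0582, 0.1464]
tool_rot: [[-0.777, 0.629, 0.001], [0.629, 0.777, -0.0], [-0.001, 0.0, -1.0]]
contact_force: [1.7, -0.7, -1.6]
width: 0.195
```

```bash
python3 rr.py .5752 -.058 .146 51
```

```text
[ 0.0001  0.0002 -0.0004  0.0002  0.0009 -0.0003]
[ 0.5751 -0.0582  0.1464] yaw 51.02 F [ 1.66 -0.72 -1.56] M [-0.32 -0.25  0.03] w 0.195 j [-0.45  0.49  0.65  1.83 -0.36  0.94  1.26] 23.7
```

Request:
step_arm([
  [[0,0,-0.001,0,0,-0.035,1],[0,0,-0.003,0,0,-0.07,1],[0,0,-0.005,0,0,-0.105,1],[0,0,-0.007,0,0,-0.14,1],[0,0,-0.009,0,0,-0.175,1],[0,0,-0.011,0,0,-0.21,1],[0,0,-0.013,0,0,-0.245,1],[0,0,-0.015,0,0,-0.28,1],[0,0,-0.0175,0,0,-0.315,1],[0,0,-0.02,0,0,-0.35,1]],
])

```text
time_s: 24.95
ee_pos: [0.5766, -0.0578, 0.128]
tool_rot: [[-0.513, 0.858, 0.004], [0.858, 0.513, 0.001], [-0.002, 0.004, -1.0]]
contact_force: [-0.5, 1.4, 13.5]
width: 0.194
```

```bash
python3 rr.py .5752 -.058 .104 8.26
```

```text
[-1.400e-03 -2.000e-04 -2.400e-02  3.000e-04  4.200e-03 -3.944e-01]
[ 0.5766 -0.0578  0.128 ] yaw 30.86 F [-0.5   1.42 13.53] M [0.27 0.17 0.19] w 0.194 j [-0.5   0.54  0.73  1.85 -0.45  0.92  0.98] 24.95
```

Request:
step_arm([
  [[0,0,-0.002,0,0,-0.03,1],[0,0,-0.004,0,0,-0.06,1],[0,0,-0.006,0,0,-0.09,1],[0,0,-0.0075,0,0,-0.12,1],[0,0,-0.009,0,0,-0.15,1],[0,0,-0.0105,0,0,-0.18,1],[0,0,-0.012,0,0,-0.21,1],[0,0,-0.0135,0,0,-0.24,1],[0,0,-0.015,0,0,-0.26,1],[0,0,-0.0165,0,0,-0.28,1]],
])

```text
time_s: 26.2
ee_pos: [0.5769, -0.0578, 0.1115]
tool_rot: [[-0.256, 0.967, 0.004], [0.967, 0.256, 0.0], [-0.001, 0.004, -1.0]]
contact_force: [0.9, 1.8, 13.9]
width: 0.194
```

```bash
python3 rr.py .5752 -.058 .104 8.26
```

```text
[-0.0017 -0.0002 -0.0075  0.      0.0044 -0.115 ]
[ 0.5769 -0.0578  0.1115] yaw 14.85 F [ 0.94  1.78 13.87] M [0.3  0.02 0.15] w 0.194 j [-0.53  0.58  0.8   1.87 -0.52  0.91  0.78] 26.2
```

Request:
step_arm([
  [[0,0,-0.0008,0,0,-0.015,1],[0,0,-0.0016,0,0,-0.03,1],[0,0,-0.0024,0,0,-0.045,1],[0,0,-0.0032,0,0,-0.06,1],[0,0,-0.004,0,0,-0.075,1],[0,0,-0.0045,0,0,-0.085,1],[0,0,-0.005,0,0,-0.095,1],[0,0,-0.0055,0,0,-0.105,1],[0,0,-0.006,0,0,-0.11,1],[0,0,-0.006,0,0,-0.11,1]],
])

```text
time_s: 27.45
ee_pos: [0.577, -0.0578, 0.1055]
tool_rot: [[-0.149, 0.989, 0.004], [0.989, 0.149, 0.0], [-0.001, 0.004, -1.0]]
contact_force: [0.7, 1.1, 13.4]
width: 0.195
```

```bash
python3 rr.py .5752 -.058 .104 8.26;  python3 shot.py 12
```

```text
[-0.0018 -0.0002 -0.0015 -0.0001  0.0044 -0.0056]
[ 0.577  -0.0578  0.1055] yaw 8.58 F [ 0.74  1.13 13.37] M [ 0.27 -0.12  0.16] w 0.195 j [-0.54  0.6   0.82  1.87 -0.55  0.91  0.69] 27.45
```

View pics/side12c.png

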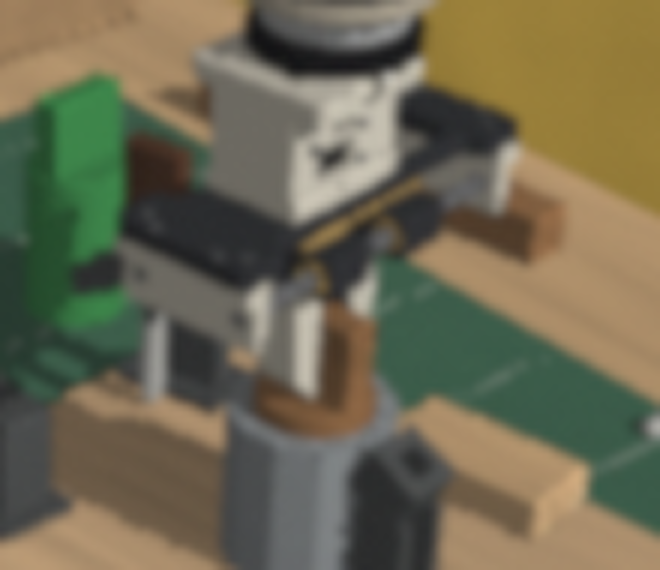

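Request:
step_arm([
  [[0,0,-0.0005,0,0,-0.004,1],[0,0,-0.001,0,0,-0.006,1],[0,0,-0.0015,0,0,-0.006,1],[0,0,-0.002,0,0,-0.006,1],[0,0,-0.0025,0,0,-0.006,1],[0,0,-0.003,0,0,-0.006,1],[0,0,-0.0035,0,0,-0.006,1],[0,0,-0.004,0,0,-0.006,1],[0,0,-0.004,0,0,-0.006,1],[0,0,-0.004,0,0,-0.006,1]],
])

```text
time_s: 28.8
ee_pos: [0.5774, -0.0579, 0.1035]
tool_rot: [[-0.143, 0.99, 0.006], [0.99, 0.143, 0.002], [0.001, 0.006, -1.0]]
contact_force: [-6.9, 4.3, 37.9]
width: 0.195
```

```bash
python3 rr.py .5752 -.058 .104 8.26;
```

```text
[-0.0022 -0.0001  0.0005 -0.0015  0.0057  0.0003]
[ 0.5774 -0.0579  0.1035] yaw 8.24 F [-6.86  4.35 37.88] M [0.68 2.   0.16] w 0.195 j [-0.54  0.6   0.82  1.87 -0.56  0.9   0.69] 28.8
```

Request:
step_arm([
  [[0,0,0.002,0,0,0,1],[0,0,0.003,0,0,0,1],[0,0,0.003,0,0,0,0.7],[0,0,0.003,0,0,0,0.5],[0,0,0.003,0,0,0,0.4],[0,0,0.005,0,0,0,0.4],[0,0,0.02,0,0,0,0.4],[0,0,0.05,0,0,0,0.4],[0,0,0.09,0,0,0,0.4],[0,0,0.14,0,0,0,0.4]],
])

```text
time_s: 30.05
ee_pos: [0.5744, -0.0582, 0.2416]
tool_rot: [[-0.143, 0.99, -0.0], [0.99, 0.143, -0.001], [-0.001, -0.0, -1.0]]
contact_force: [1.1, 0.5, -0.2]
width: 0.6
```

Request:
step_arm([
  [[-0.02,0,0.03,0,0,0,0.4],[-0.05,0,0.06,0,0,0,0.4],[-0.08,-0.02,0.08,0,0,0,0.4],[-0.11,-0.05,0.09,0,0,0,0.4],[-0.14,-0.1,0.1,0,0,0,0.4],[-0.16,-0.15,0.1,0,0,0,0.4],[-0.18,-0.2,0.1,0,0,0,0.4],[-0.19,-0.25,0.1,0,0,0,0.4],[-0.2,-0.3,0.1,0,0,0,0.4],[-0.2,-0.33,0.1,0,0,0,0.4]],
])

```text
time_s: 31.3
ee_pos: [0.373, -0.3909, 0.3408]
tool_rot: [[-0.14, 0.99, 0.001], [0.99, 0.14, -0.001], [-0.001, 0.0, -1.0]]
contact_force: [0.7, 0.2, -0.1]
width: 0.605
```

```bash
python3 rr.py .5752 -.058 .104 8.26;  python3 shot.py 13 "(220,120)"; python3 - <<'E'
from brk import *
L=[(l,(0,255,0)) for l in restlines((.5756,-.0590,.012),st[2])]+[(t(circ((0,0),.038,.092)),(255,255,0))]
R=lean(np.radians(14),0); L+=[(l,(0,255,0)) for l in pinlines(np.array([.597,.0776,.138]),R)]
OFF['top']=(9,(228,135),(85,60)); OFF['side']=(8,(255,145),(85,70))
for c in('top','side'): overlay(c,cv2.imread(f'pics/{c}13.png'),L,f'pics/{c}13o.png')
E
```

```text
[ 0.2022  0.3329 -0.2368  0.0014  0.0007  0.0035]
[ 0.373  -0.3909  0.3408] yaw 8.06 F [ 0.74  0.16 -0.08] M [-0.06 -0.03  0.03] w 0.605 j [-0.12  0.34  1.15  1.65 -0.32  1.35  1.22] 31.3
```

View pics/side13c.png

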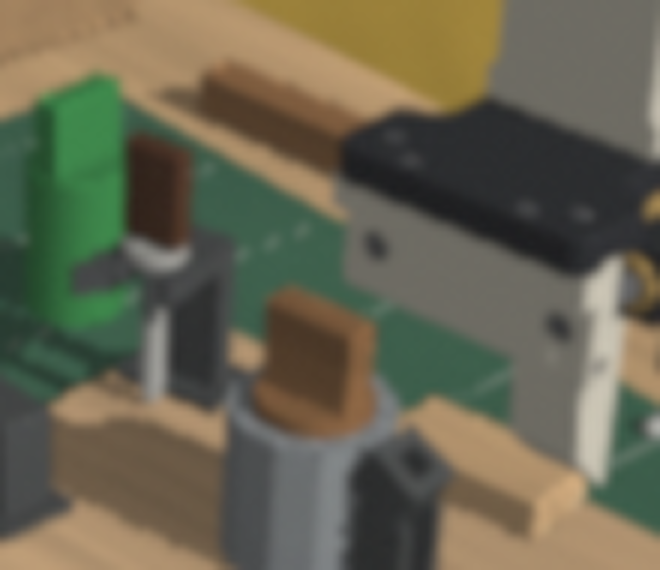

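View pics/top13c.png

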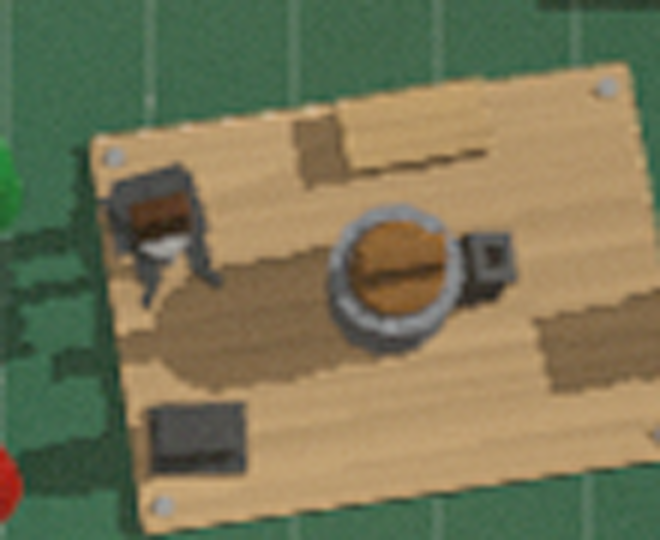

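View pics/side13o.png

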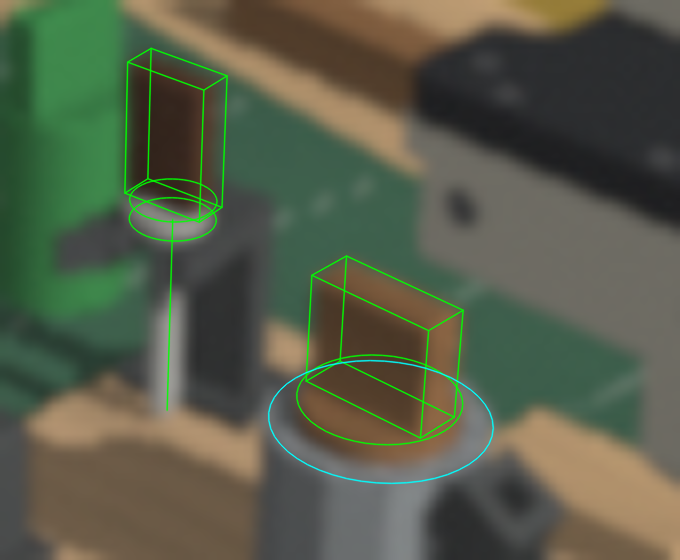

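View pics/top13o.png

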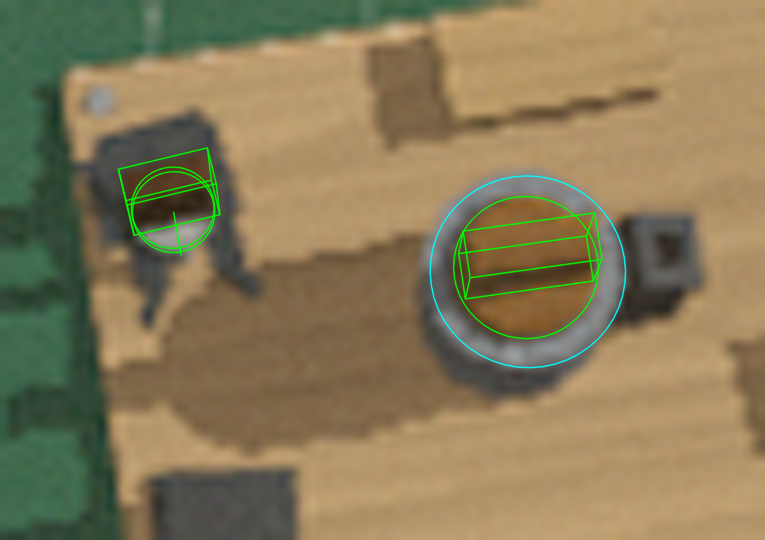

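```bash
python3 - <<'E'
from tgt import *
im=cv2.imread('pics/top13.png').astype(float)
def yawline(pts,z):
    P=onz('top',np.array(pts),z); d=np.polyfit(P[:,1],P[:,0],1)[0]; res=P[:,0]-np.polyval(np.polyfit(P[:,1],P[:,0],1),P[:,1]); return -np.degrees(np.arctan(d)),res.std()*1e3
# dark band of rib: per column, weighted centroid of darkness; 
cols=range(280,293); pts=[]
for c in cols:
    v=im[157:173,c,2]; seg=v[2:14]; w=np.clip(np.median(seg)-12-seg,0,None); 
    if w.sum()>5: pts.append((c,(w*np.arange(159,171)).sum()/w.sum()))
print(np.round(pts,1).tolist()); print('rib band yaw',yawline(pts,.121))
# board edges: red minus green vs mat (mat: G>R)
s=im[:,:,2]-im[:,:,1]
for name,lo,hi,rng in(('far',125,150,range(245,320,3)),('near',190,218,range(246,330,3))):
    pts=[]
    for c in rng:
        col=s[lo:hi,c]; thr=(col.max()+col.min())/2
        idx=np.where(np.diff(np.sign(col-thr)))[0]
        i=idx[0] if name=='far' else idx[-1]
        pts.append((c,lo+i+(thr-col[i])/(col[i+1]-col[i])))
    pts=np.array(pts); 
    for _ in range(3):
        f=np.polyfit(pts[:,0],pts[:,1],1); r=abs(pts[:,1]-np.polyval(f,pts[:,0])); pts=pts[r<max(.4,2*np.median(r))]
    print(name,yawline(pts,.012 if name=='far' else .012),len(pts))
E
```

```text
[[280.0, 167.4], [281.0, 166.8], [282.0, 166.1], [283.0, 165.8], [284.0, 165.6], [285.0, 165.6], [286.0, 165.5], [287.0, 165.3], [288.0, 165.0], [289.0, 164.8], [290.0, 164.8], [291.0, 164.6], [292.0, 164.4]]
rib band yaw (np.float64(12.45583098837064), np.float64(0.879408569112279))
far (np.float64(8.485615182092944), np.float64(0.6737420393506046)) 20
near (np.float64(8.504402179753141), np.float64(0.3035861424845122)) 28
```

```bash
python3 - <<'E'
from station import bot
print(bot.job_done())
E
```

```text
the job is handed in; nothing more can be done
None
```

The pin is parked, the rest is down with its rib square to the stand, and the job was handed in at about 31 s with the gripper clear of everything.

**Pin:** I drew it straight out along its 30° axis and lowered it in front of the notch. I then slid it in until it touched the end wall (about 8 N), backed off about 2 mm and set the collar down behind the lip. The last pictures match a model of the pin standing upright with its collar at bracket-top height.

**Rest:** I gripped the rib (measured 17.9 mm thick, 18 given) and twisted it about 43° clockwise while pushing down about 43 mm. The force then rose from about 14 N to 38 N while the rest moved only 2 mm for 4 mm commanded, which means it had bottomed out. The last side picture puts the rib top at the bottomed-out height.

**Rib angle:**

| What | Angle |
|---|---|
| Tool angle while gripping the rib | 8.24° |
| Base board, fitted from its corners | 8.26° |
| Base board, from its long edges in the last picture | about 8.5° |
| Rib face in the last picture, all points | 12.5° |
| Rib face in the last picture, middle points | about 8.8° |

The 12.5° fit disagreed. I put that down to noise at the rib's ends and went by the middle points and the tool angle.

**Bystanders:** I brought nothing near them. In the last close-up pictures the offcut looks unmoved; I did not check the screwdriver, hammer, tape and glue again.

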